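Square up a column of cases in the bench clamp

ROBOT

A 6-joint arm with a two-finger parallel gripper is mounted at the origin on the work surface. World frame = base frame: x ahead of the robot, y to its left, z up, the work surface at z = 0. Lengths are in m, angles in rad, forces in N, time in s.
With the tool pointing down it reaches from about 0.35 to 0.975 m from the base axis. Payload 4.9 kg.
Tool frame: the origin (TCP) lies midway between the tips of the shut fingers; the grasp point (between the pads) lies behind it (manip.grasp_offset is the y of the grasp point in the tool frame, in m); y points along the fingers, z is the direction in which the jaws open and shut, and the axes are right-handed (so a half turn about y gives the same grasp; the last joint's range is limited). The gripper opens to 85 mm and grips with 20 to 120 N. Pads are 22 mm wide; open, the fingers measure 114 mm over their backs; the gripper's body (76 mm by 85 mm) begins 54 mm behind the grasp point. The pads swing forward as they close: fully open they stand 13 mm farther back than shut.
Start: joints at [-1.278, 0.053, 1.613, -0, 1.476, -0.119], TCP at [0.25, -0.573, 0.231] pointing down, gripper open.
Joint ranges: [-3.01, 3.01], [-1.01, 2.22], [0.06, 2.58], [-1.02, 4.17], [0.09, 2.62], [-3.14, 3.14]. Speed limits (rad/s): [2.57, 2.57, 3.14, 3.14, 3.14, 3.14].

INTERFACE

Orientations are given as a unit quaternion [w, x, y, z].
In Python, from plant import manip gives the robot as it stands. The module is installed in compiled form; this text tells all that it offers.
- The arm moves only by the shell command python3 -m jog 'ROWS'. ROWS is a JSON object of lists of equal length, an entry for each row: "offset": the shift along the world's x, y, z in units of 50 mm (1.0 is 50 mm), a list of three; "angular": the turn, a rotation vector about the world's x, y, z in units of 6 degrees (1.0 is 6 degrees), a list of three; "jaw": the finger opening in mm, from 0 to 85.4. In form: {"offset": [[tx, ty, tz], ...], "angular": [[ax, ay, az], ...], "jaw": [jaw, ...]}. A call has 1 to 12 rows; each row shifts and turns the commanded pose from where the row before left it; what a row does not reach is not made up. A row lasts 1/10 s, in which the tool goes at most 50 mm and 8.59 degrees, less where a joint would pass 70% of its speed; a pose out of reach is approached as far as the arm can. A call is refused whole if a number of a shift passes 1 or a number of a turn 1, either way. A call with a gripper value outside its range is refused whole. The fingers move at their own pace and stop on an object; the grip force is fixed at half the most. Time passes only in rows, so rows that do not move let the fingers close. It gives the time, the measured TCP pose, the force and the opening at its end, in the units of the state.
- manip.state(): the state, without advancing time (a new reading comes with each control period).
- manip.grab_frame(name): name is "side" or "top"; returns the picture (420x560x3 uint8, blue, green, red); there is no depth.
- manip.camera_model(name): a dict with "fx", "fy", "cx", "cy" (pixels), "k1" (the pictures are not rectified: a ray, as slopes to the right and down, at radius r is drawn at 1 + k1 r^2 times it, then the intrinsics apply), "rvec" (rotation vector, rad) and "tvec" (3), from world to camera coordinates, as OpenCV has them. Camera axes: x right, y down, z forward; pixel columns grow to the right and rows downward; lengths in m; the calibration is good to about 2 mm. A picture is of the moment at which its call begins. camera_model takes no time and is no camera call.
- manip.job_done(): hands the job in, once; it reports no verdict.
The state is a dict: "time": time; "joint_pos": joint angles; "joint_vel": joint speeds; "joint_efforts": joint torques, N m; "tool_pos": TCP position; "tool_rot": TCP orientation; "contact_force": force on the tool from outside, world axes, zero at the start; "ft_torque": the same for the moment, N m; "gripper_width": opening from 0.0 (shut) to 1.0 (fully open).
Only numpy, scipy, OpenCV 4.12 (cv2) and the standard library are available. Lean on these libraries where they do the work, as an engineer would, in place of code of your own. Each camera call takes 0.05 s, during which the arm holds its last target.

TASK

Stack the plain black case squarely on the dark grey-blue case that already lies on the clamp's bed, then the case with the white disc squarely on top of that, disc up. Only then flip the yellow safety catch outward, away from the robot, down as far as it goes, and pull the red lever handle towards the robot fully home, so that the jaw squeezes the column against the fence; finish while still holding the lever there, because it springs back if let go. Leave the spool, the glue bottle and the tape roll where they are.

Things in the scene. Friction and masses are not known exactly. Their poses are not given: they have to be found in the camera images.
- clamp: Fixed bench clamp: grey base plate 130 (x) x 340 (y) x 12 mm, its top is the bed. Origin on the table; clamp +x points away from the robot, +y to its left. In clamp mm: aluminium fence face at y=94, 70 wide, top z=112; opposite, the jaw's black pad, 60 wide, top z=110, face at y=-34 when open (128 gap for the 110 mm cases). The bed is open towards +x and -x.
- bed (a point): Centre of the place for the column, on the bed's top (12 mm above the table), midway between fence and open pad; axes as the clamp's. The squeezed column ends up about 9 mm towards the fence (+y) of it.
- base_case: Closed dark grey-blue case, 60 (x) x 110 (y) x 40 mm high, loose, about 0.25 kg, already lying on the bed with its long axis between pad and fence. Origin at the centre of its underside, z up.
- plain_case: Closed plain black case, 60 (x) x 110 (y) x 40 mm high, about 0.25 kg, flat on the table to the robot's left. Origin at the centre of its underside, z up. Either way round will do.
- disc_case: Closed black case with a white 44 mm disc with a small black centre on its top, otherwise the same: 60 (x) x 110 (y) x 40 mm high, about 0.25 kg, flat on the table to the robot's left. Origin at the centre of its underside, z up. The two loose cases swap places between starts.
- catch (a joint): Angle of the yellow safety catch (rad): 0 upright (it stands in the way of a horn on the lever), 1.5 flipped down flat towards clamp +x, away from the robot. It counts as down from 1.1. Starts at 0 to 0.2; a little friction (about 0.06 N m) keeps it where it is left. Push its top over and down.
- catch_hinge (a point): The catch's hinge axis, along clamp y, at clamp (52, -160, 20) mm.
- catch_tip (a point): Middle of the catch's top end, 75 mm from the hinge; moves with it. The catch is a bar 12 mm thick (x) and 14 mm wide (y), its top 18 mm widened to 30 mm (y).
- lever (a joint): Angle of the lever (rad): 0 at rest, 0.8 at its stop (fully home); grows as the handle swings towards the robot, clockwise from above, about the upright pivot axis. A return spring (0.5 to 0.9 N m) always drives it back. With the catch upright it moves only about 0.1.
- lever_pivot (a point): The lever's fixed upright pivot axis, at clamp (0, -150, 51) mm. The flat steel arm (12 mm thick, top at z=57 mm) runs 150 mm from it to the handle's axis, at rest 0.4 rad past clamp -y towards +x, at the stop 0.4 rad towards -x.
- handle: The red handle: upright round grip 24 mm in diameter, 50 mm tall, standing on the arm's end (z=57 to 107 mm over the table). Origin on its axis at z=51 mm; moves with the lever. The grip turns freely on its own upright axis.
- handle_top (a point): Centre of the handle's top face, 107 mm above the table; moves with the lever.
- pad: The moving jaw's black rubber pad, 60 x 10 x 95 mm; origin at table height under its middle, 5 mm behind its face. The lever drives it towards the fence (+y) 30 mm per rad; it meets the squared column at about 0.6 rad, then its spring (3.5 N/mm) yields.
- spool: Bystander: upright spool with black flanges 64 mm in diameter, 63 mm high; origin under its centre.
- glue: Bystander: white bottle with blue cap, 52 mm in diameter, 110 mm high; origin under its centre.
- tape: Bystander: roll of tan tape lying flat, 84 mm in diameter, 24 mm high; origin under its centre.
There are look-alikes about, which are no part of the job. What is shaped like the disc_case but pink or purple is not meant. What is shaped like the plain_case but pink is not meant.

How it is judged:
By the outcome, as a careful person would: the job done as asked, in the order asked, and still so for the second after the job is handed in, while the arm keeps its last pose, push and grip.
It also fails if it takes over 72 s, if anything falls off the work surface, if the arm or the gripper's body presses on something with over 40 N, if the wrist force passes 120 N, or if a joint passes its speed limit or range.

## Working session

There is one attempt and no reset: what is moved stays moved. The work goes in short steps, Python scripts to look and compute and a shell command to move; the robot and the scene stay as the last step left them, time stands still between calls to the robot, and variables do not carry over. Pictures are saved under pics/ and viewed, and the job is handed in when it is done.

```bash
mkdir -p pics
python3 - <<'E'
from plant import manip
import cv2
print(manip.state()); print(manip.grasp_offset)
for n in("side","top"):
    print(n,manip.camera_model(n)); cv2.imwrite(f"pics/{n}0.png",manip.grab_frame(n))
E
```

```text
{'time': 0.0, 'joint_pos': array([-1.27801003e+00,  5.33734193e-02,  1.61428076e+00, -2.66181286e-05,
        1.47598906e+00, -1.18996406e-01]), 'joint_vel': array([-1.66629325e-03,  8.45649902e-04,  2.53643710e-04, -7.98478537e-04,
       -8.53489576e-05,  3.62238054e-04]), 'joint_efforts': array([-8.26637206e-04, -3.93675971e+01, -3.70178890e+01, -1.89704037e-04,
        6.92932677e-03,  3.01460030e-07]), 'tool_pos': array([ 0.24996902, -0.57216406,  0.23006065]), 'tool_rot': array([ 0.1444893 , -0.1446338 ,  0.69289298, -0.69145009]), 'contact_force': array([ 0.48591161, -0.07478532, -0.31094383]), 'ft_torque': array([-0.03740056, -0.05401312, -0.0229649 ]), 'gripper_width': 0.9986141145895252}
-0.0187
side {'fx': 385.19812911291433, 'fy': 385.19812911291433, 'cx': 282.6819690303618, 'cy': 207.82205928678093, 'k1': -0.07265412848260767, 'rvec': array([ 0.66931869, -2.61337052,  1.20223344]), 'tvec': array([0.52371582, 0.1822535 , 0.86557724])}
top {'fx': 473.8440059989245, 'fy': 473.8440059989245, 'cx': 282.50130937740454, 'cy': 214.58876585832454, 'k1': -0.06618842417224344, 'rvec': array([ 2.12257868, -2.15750717,  0.14050061]), 'tvec': array([0.11991845, 0.53806067, 1.33674445])}
```

View pics/side0.png

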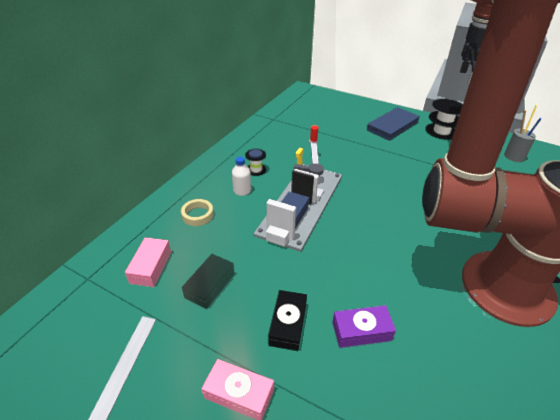

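View pics/top0.png

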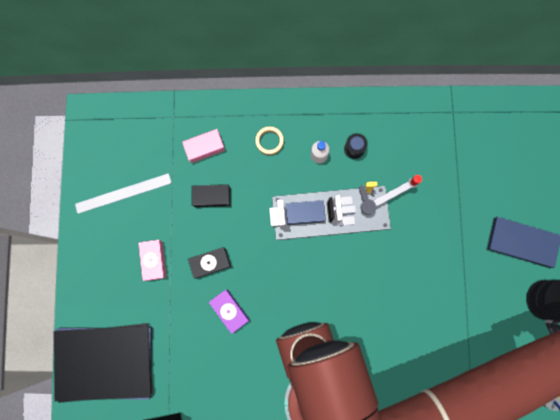

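```bash
cat > h.py <<'E'
import numpy as np, cv2
from plant import manip
def cam(n):
    m=manip.camera_model(n); R=cv2.Rodrigues(m['rvec'])[0]; return m,R,m['tvec']
def proj(n,P):
    m,R,t=cam(n); c=np.atleast_2d(P)@R.T+t; a=c[:,:2]/c[:,2:]; r2=(a**2).sum(1,keepdims=True)
    a=a*(1+m['k1']*r2); return a*[m['fx'],m['fy']]+[m['cx'],m['cy']]
def ray(n,uv):
    m,R,t=cam(n); d=(np.atleast_2d(uv)-[m['cx'],m['cy']])/[m['fx'],m['fy']]; a=d.copy()
    for _ in range(30): a=d/(1+m['k1']*(a**2).sum(1,keepdims=True))
    return -R.T@t, np.c_[a,np.ones(len(a))]@R
def onplane(n,uv,z):
    o,d=ray(n,uv); s=(z-o[2])/d[:,2:]; return (o+s*d)
def crop(im,x0,y0,x1,y1,s,f): cv2.imwrite(f,cv2.resize(im[y0:y1,x0:x1],None,fx=s,fy=s,interpolation=cv2.INTER_CUBIC))
E
python3 - <<'E'
from h import *
im=cv2.imread('pics/top0.png'); print(ray('top',[[0,0]])[0],ray('side',[[0,0]])[0])
crop(im,180,120,440,290,3,'pics/c1.png')
g=cv2.imread('pics/side0.png'); crop(g,170,110,370,360,2.4,'pics/c2.png')
E
```

```text
[0.34146794 0.09420096 1.40189203] [0.21822212 0.72556067 0.69473691]
```

View pics/c1.png

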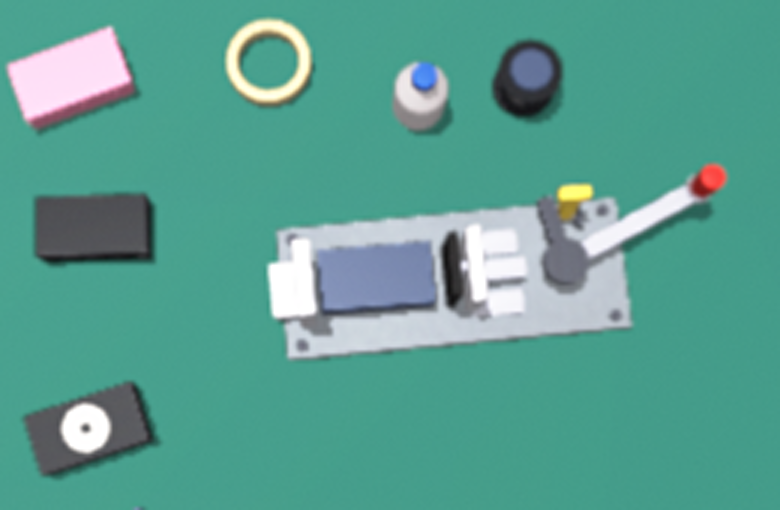

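View pics/c2.png

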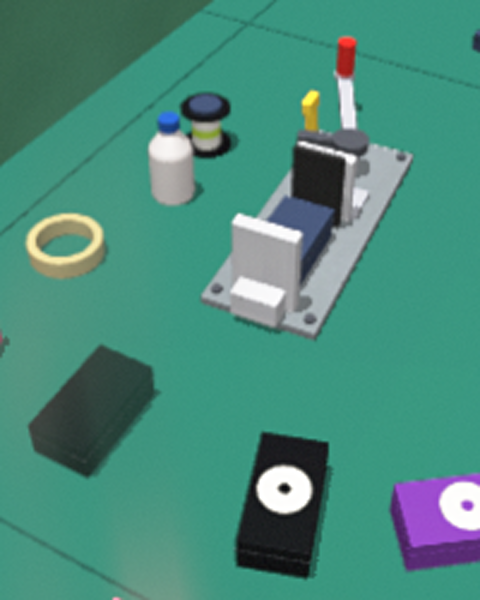

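```bash
cat > meas.py <<'E'
from h import *
def rect(n,mask,z,name):
    c=max(cv2.findContours(mask,cv2.RETR_EXTERNAL,cv2.CHAIN_APPROX_NONE)[0],key=cv2.contourArea)
    p=onplane(n,c[:,0,:].astype(float),z)[:,:2]
    r=cv2.minAreaRect((p*1000).astype(np.float32)); (x,y),(w,h),a=r
    b=cv2.boxPoints(r); e=max((b[1]-b[0],b[2]-b[1]),key=np.linalg.norm)
    print(name,'ctr mm',round(x,1),round(y,1),'size',round(w,1),round(h,1),'long axis deg',round(np.degrees(np.arctan2(e[1],e[0]))%180,1))
E
python3 - <<'E'
from meas import *
im=cv2.imread('pics/top0.png').astype(int)
print(im[195,185:238].max(1)); print(im[180:212,210].max(1)); print(im[263,185:238].max(1))
print(im[212,280:335].tolist()[::3])
E
```

```text
[164 163 163 163 164 156 120  88  84  85  85  85  86  86  86  86  85  85
  86  85  86  86  86  86  86  86  86  86  86  86  85  86  86  86  86  86
  85  86  88  86  87  88  86  68  41  62 110 153 163 162 162 161 162]
[162 162 163 159 139 104  85  82  84  83  85  85  85  85  85  86  85  87
  87  88  89  89  89  86  70  42  47 105 151 162 162 162]
[162 162 158 133 104  92  91  92  92  92  93  93  91  91 101 184 255 255
 255 255 255 245 169 117 145 228 255 255 255 255 255 201 106  92  94  93
  94  94  95  95  96  97  94  73  46  69 110 150 162 160 161 161 160]
[[255, 255, 255], [255, 255, 255], [122, 102, 93], [184, 146, 131], [183, 145, 131], [182, 144, 129], [181, 144, 129], [179, 141, 127], [179, 142, 127], [177, 141, 126], [177, 139, 125], [175, 138, 123], [175, 138, 124], [174, 136, 122], [173, 134, 119], [206, 196, 188], [65, 62, 60], [50, 50, 50], [102, 97, 98]]
```

```bash
cat >> meas.py <<'E'
def up(im,x0,y0,x1,y1,s=8): return cv2.resize(im[y0:y1,x0:x1],None,fx=s,fy=s,interpolation=cv2.INTER_LINEAR)
def rectroi(n,im,roi,fn,z,name,op=17,s=8,save=None):
    x0,y0,x1,y1=roi; u=up(im,*roi,s); m=fn(u).astype(np.uint8)*255
    m=cv2.morphologyEx(m,cv2.MORPH_CLOSE,np.ones((9,9)))
    m=cv2.morphologyEx(m,cv2.MORPH_OPEN,np.ones((op,op)))
    if save: cv2.imwrite(save,m)
    c=max(cv2.findContours(m,cv2.RETR_EXTERNAL,cv2.CHAIN_APPROX_NONE)[0],key=cv2.contourArea)
    c=cv2.convexHull(c)
    p=onplane(n,(c[:,0,:]+.5)/s-.5+[x0,y0],z)[:,:2]
    r=cv2.minAreaRect((p*1000).astype(np.float32)); (x,y),(w,h),a=r
    b=cv2.boxPoints(r); e=max((b[1]-b[0],b[2]-b[1]),key=np.linalg.norm)
    print(name,'ctr',round(x,1),round(y,1),'size',round(w,1),round(h,1),'long deg',round(np.degrees(np.arctan2(e[1],e[0]))%180,1))
E
python3 - <<'E'
from meas import *
im=cv2.imread('pics/top0.png')
dark=lambda u:(u.max(2)>66)&(u.max(2)<124)
rectroi('top',im,(183,178,240,214),dark,.04,'plain')
rectroi('top',im,(180,240,240,286),lambda u:((u.max(2)>70)&(u.max(2)<124))|(u.min(2)>150),.04,'disc')
rectroi('top',im,(283,196,326,232),lambda u:(u[...,0]-u[...,2].astype(int)>30)&(u[...,0]>140)&(u[...,1].astype(int)<u[...,0]-15),.052,'base')
# plate
rectroi('top',im,(265,180,400,246),lambda u:~((u[...,1].astype(int)-u[...,2]>35)),.012,'plate',op=41,save='pics/pl.png')
h=cv2.cvtColor(im,cv2.COLOR_BGR2HSV)
for nm,mk,z in (('red',((h[...,0]<6)|(h[...,0]>174))&(h[...,1]>180)&(h[...,2]>150),.107),('yel',(h[...,0]>22)&(h[...,0]<34)&(h[...,1]>170),.09)):
    mk=mk.copy(); mk[:120]=0; mk[250:]=0
    ys,xs=np.where(mk); print(nm,xs.mean(),ys.mean(),xs.min(),xs.max(),ys.min(),ys.max(),onplane('top',[[xs.mean(),ys.mean()]],z))
# disc centre
c=im[240:286,180:240].min(2)>150; ys,xs=np.where(c); print(onplane('top',[[xs.mean()+180,ys.mean()+240]],.041))
E
```

```text
plain ctr 603.3 323.4 size 61.8 112.0 long deg 91.2
disc ctr 401.6 325.7 size 68.6 110.8 long deg 107.6
base ctr 546.6 46.1 size 60.1 110.5 long deg 93.8
plate ctr 558.0 -46.6 size 149.6 395.0 long deg 94.5
red 416.8787878787879 179.15151515151516 413 420 176 182 [[ 0.62375623 -0.26702724  0.107     ]]
yel 368.875 188.5625 367 371 187 191 [[ 0.60255034 -0.1341796   0.09      ]]
[[0.40536583 0.32699068 0.041     ]]
```

View pics/pl.png

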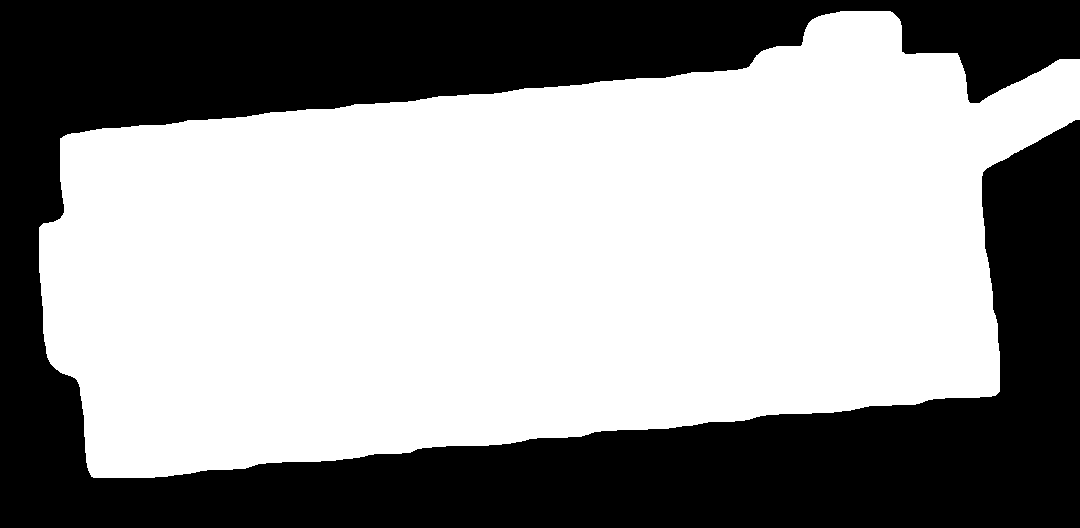

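Run:
```python
from meas import *
f=lambda u,v:[(u+.5)/8-.5+265,(v+.5)/8-.5+180]
A=onplane('top',[f(60,135),f(962,53)],.012); B=onplane('top',[f(92,478),f(1000,395)],.0)
print(A,B)
im=cv2.imread('pics/top0.png')
roi=(180,240,240,286)
u=up(im,*roi); m=u.max(2); print(u.shape)
cv2.imwrite('pics/d.png',cv2.cvtColor(np.where(m<66,0,np.where(m<124,128,255)).astype(np.uint8),cv2.COLOR_GRAY2BGR))
```

```text
[[ 0.59923932  0.1417634   0.012     ]
 [ 0.62450889 -0.19583942  0.012     ]] [[ 0.4719204   0.13186148  0.        ]
 [ 0.49703966 -0.20646137  0.        ]]
(368, 480, 3)
```

View pics/d.png

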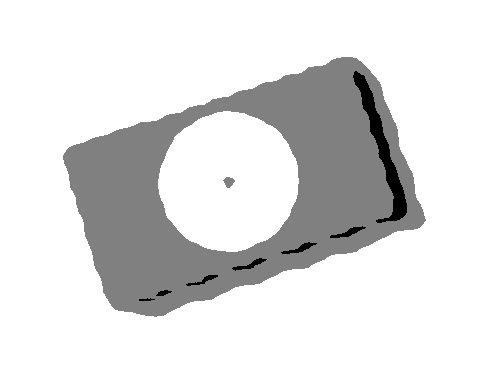

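```bash
cat > st.py <<'E'
from h import *
from scipy.spatial.transform import Rotation as Ro
s=manip.state(); q=s['tool_rot']; R=Ro.from_quat([q[1],q[2],q[3],q[0]]).as_matrix()
print('t',round(s['time'],2),'pos',(s['tool_pos']*1000).round(1),'fingers',R[:,1].round(3),'jawdeg',np.degrees(np.arctan2(R[1,2],R[0,2])).round(2),'F',s['contact_force'].round(1),'T',s['ft_torque'].round(2),'w',round(s['gripper_width']*85.4,1),'j',s['joint_pos'].round(2))
E
python3 st.py
```

```text
t 0.1 pos [ 250.  -572.2  230.2] fingers [-0.001  0.002 -1.   ] jawdeg -66.41 F [-0.6  0.2  0.7] T [ 0.03 -0.02 -0.04] w 85.2 j [-1.28  0.05  1.61 -0.    1.48 -0.12]
```

```bash
python3 -m jog '{"offset":[[0.35,0.9,0],[0.35,0.9,0],[0.35,0.9,0],[0.35,0.9,0],[0.35,0.9,0],[0.35,0.9,0],[0.35,0.9,0],[0.35,0.9,0],[0.35,0.9,0],[0.35,0.9,0]],"angular":[[0,0,0.6],[0,0,0.6],[0,0,0.6],[0,0,0.6],[0,0,0.6],[0,0,0.6],[0,0,0.6],[0,0,0.6],[0,0,0.6],[0,0,0.6]],"jaw":[85,85,85,85,85,85,85,85,85,85]}'
python3 -m jog '{"offset":[[0.35,0.9,0],[0.35,0.9,0],[0.35,0.9,0],[0.35,0.9,0],[0.35,0.9,0],[0.35,0.9,0],[0.35,0.9,0],[0.35,0.9,0],[0.35,0.7,0],[0.35,0.5,0],[0,0,0],[0,0,0]],"angular":[[0,0,0.6],[0,0,0.6],[0,0,0.6],[0,0,0.6],[0,0,0.6],[0,0,0.6],[0,0,0.6],[0,0,0.6],[0,0,0.4],[0,0,0],[0,0,0],[0,0,0]],"jaw":[85,85,85,85,85,85,85,85,85,85,85,85]}'; python3 st.py
```

```text
time: 1.1
tool_pos: [0.4252, -0.1207, 0.231]
tool_rot: [-0.352, 0.352, -0.613, 0.613]
contact_force: [0.7, -0.4, -0.7]
gripper_width: 1.0
time: 2.3
tool_pos: [0.5997, 0.2973, 0.2302]
tool_rot: [-0.503, 0.504, -0.497, 0.496]
contact_force: [0.1, -0.2, -0.0]
gripper_width: 0.994
t 2.3 pos [599.7 297.3 230.2] fingers [-0.002 -0.001 -1.   ] jawdeg 0.84 F [ 0.1 -0.2 -0. ] T [-0.02  0.02 -0.  ] w 84.9 j [ 0.35  0.16  1.5  -0.    1.48  0.33]
```

```bash
python3 -m jog '{"offset":[[0.07,0.52,0],[0,0,-0.8],[0,0,-0.8],[0,0,-0.8],[0,0,-0.6],[0,0,0],[0,0,0]],"angular":[[0,0,0.05],[0,0,0],[0,0,0],[0,0,0],[0,0,0],[0,0,0],[0,0,0]],"jaw":[85,85,85,85,85,85,85]}'
python3 - <<'E'
from h import *
im=manip.grab_frame('top'); crop(im,160,150,300,260,5,'pics/c3.png')
im=manip.grab_frame('side'); crop(im,150,150,310,330,3,'pics/c4.png')
E
python3 st.py
```

```text
time: 3.0
tool_pos: [0.6034, 0.3222, 0.0817]
tool_rot: [-0.504, 0.505, -0.496, 0.495]
contact_force: [-0.1, 0.1, 0.4]
gripper_width: 0.99
t 3.1 pos [605.3 323.4  84.6] fingers [ 0.004  0.002 -1.   ] jawdeg 1.06 F [-0.6 -0.   0.6] T [-0.03 -0.   -0.01] w 85.2 j [ 0.38  0.31  1.57 -0.    1.25  0.36]
```

View pics/c3.png

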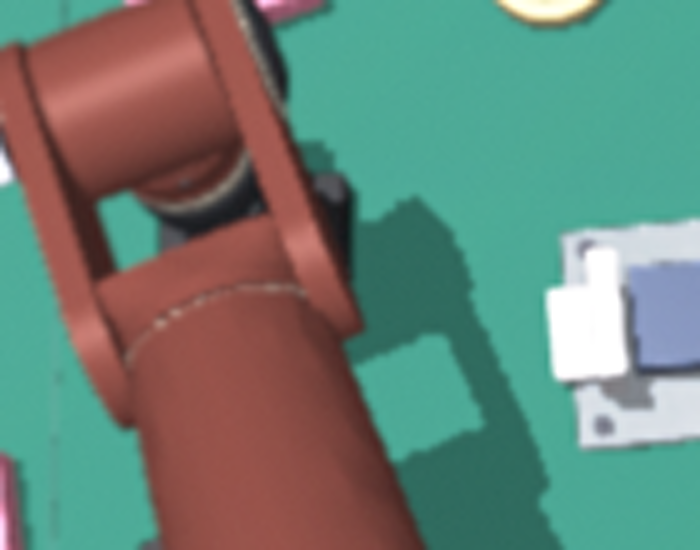

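View pics/c4.png

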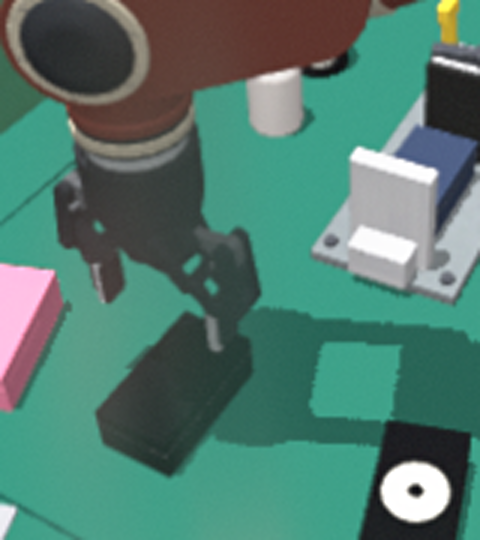

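```bash
python3 -m jog '{"offset":[[0,0,-0.5],[0,0,-0.5],[0,0,-0.4],[0,0,0],[0,0,0],[0,0,0]],"angular":[[0,0,0],[0,0,0],[0,0,0],[0,0,0],[0,0,0],[0,0,0]],"jaw":[85,85,85,85,85,85]}'; python3 st.py;python3 st.py
python3 - <<'E'
from h import *
im=manip.grab_frame('side'); crop(im,150,150,310,330,3,'pics/c5.png')
E
```

```text
time: 3.7
tool_pos: [0.6056, 0.324, 0.0144]
tool_rot: [0.506, -0.503, 0.495, -0.496]
contact_force: [0.1, -0.0, 0.1]
gripper_width: 0.997
t 3.7 pos [605.6 324.   14.4] fingers [ 0.004  0.002 -1.   ] jawdeg 1.09 F [ 0.1 -0.   0.1] T [0.04 0.01 0.05] w 85.1 j [ 0.38  0.4   1.6  -0.    1.14  0.36]
t 3.7 pos [605.6 324.   14.4] fingers [ 0.004  0.002 -1.   ] jawdeg 1.09 F [ 0.1 -0.   0.1] T [0.04 0.01 0.05] w 85.1 j [ 0.38  0.4   1.6  -0.    1.14  0.36]
```

View pics/c5.png

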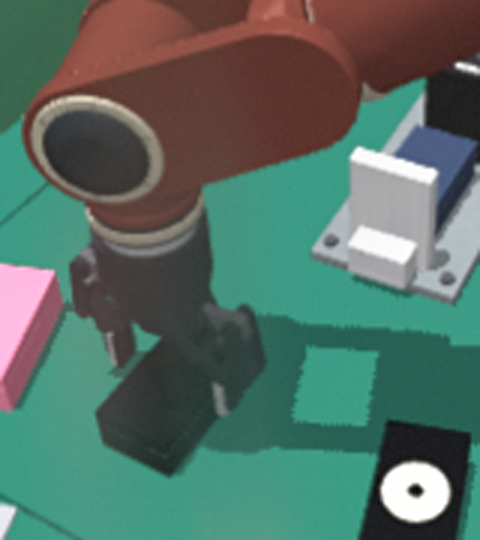

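```bash
python3 -m jog '{"offset":[[0,0,-0.22],[0,0,0],[0,0,0],[0,0,0],[0,0,0],[0,0,0],[0,0,0],[0,0,0],[0,0,0]],"angular":[[0,0,0],[0,0,0],[0,0,0],[0,0,0],[0,0,0],[0,0,0],[0,0,0],[0,0,0],[0,0,0]],"jaw":[85,85,50,50,50,50,50,50,50]}'; python3 st.py
python3 - <<'E'
from h import *
im=manip.grab_frame('side'); crop(im,150,150,310,330,3,'pics/c6.png')
E
```

```text
time: 4.65
tool_pos: [0.6038, 0.3233, 0.0004]
tool_rot: [0.505, -0.505, 0.495, -0.495]
contact_force: [0.9, -0.5, 0.8]
gripper_width: 0.696
t 4.65 pos [6.038e+02 3.233e+02 4.000e-01] fingers [ 0.  0. -1.] jawdeg 1.09 F [ 0.9 -0.5  0.8] T [ 0.05 -0.03 -0.01] w 59.5 j [0.38 0.41 1.6  0.   1.13 0.36]
```

View pics/c6.png

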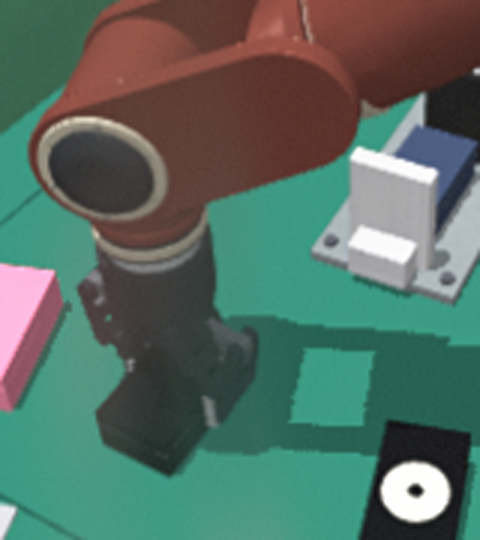

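```bash
python3 -m jog '{"offset":[[0,0,0.2],[0,0,0.5],[0,0,0.7],[0,0,0.7],[0,0,0.7],[0,0,0.4],[0,0,0.2],[0,0,0],[0,0,0]],"angular":[[0,0,0],[0,0,0],[0,0,0],[0,0,0],[0,0,0],[0,0,0],[0,0,0],[0,0,0],[0,0,0]],"jaw":[50,50,50,50,50,50,50,50,50]}'
python3 -m jog '{"offset":[[-0.1,-0.4,0],[-0.14,-0.7,0],[-0.14,-0.7,0],[-0.14,-0.7,0],[-0.14,-0.7,0],[-0.14,-0.7,0],[-0.14,-0.7,0],[-0.1,-0.5,0],[-0.1,-0.45,0],[0,0,0],[0,0,0],[0,0,0]],"angular":[[0,0,0.1],[0,0,0.1],[0,0,0.1],[0,0,0.1],[0,0,0.08],[0,0,0],[0,0,0],[0,0,0],[0,0,0],[0,0,0],[0,0,0],[0,0,0]],"jaw":[50,50,50,50,50,50,50,50,50,50,50,50]}'; python3 st.py
python3 - <<'E'
from h import *
im=manip.grab_frame('side'); crop(im,200,80,400,280,3,'pics/c7.png')
im=manip.grab_frame('top'); crop(im,240,120,440,270,3,'pics/c8.png')
E
python3 st.py
```

```text
time: 5.6
tool_pos: [0.6028, 0.3229, 0.1687]
tool_rot: [-0.504, 0.506, -0.496, 0.495]
contact_force: [0.9, 0.3, -0.9]
gripper_width: 0.695
time: 6.8
tool_pos: [0.5462, 0.0464, 0.1692]
tool_rot: [-0.517, 0.518, -0.483, 0.482]
contact_force: [-0.6, -0.4, -1.4]
gripper_width: 0.696
t 6.8 pos [546.2  46.4 169.2] fingers [-0.002  0.    -1.   ] jawdeg 4.01 F [-0.6 -0.4 -1.4] T [-0.01 -0.01 -0.02] w 59.4 j [-0.05 -0.08  1.85  0.    1.37 -0.12]
t 6.9 pos [546.5  46.6 169.7] fingers [-0.001  0.    -1.   ] jawdeg 4.04 F [-0.6  0.1 -1.6] T [ 0.05 -0.01 -0.01] w 59.3 j [-0.05 -0.08  1.85  0.    1.37 -0.12]
```

View pics/c7.png

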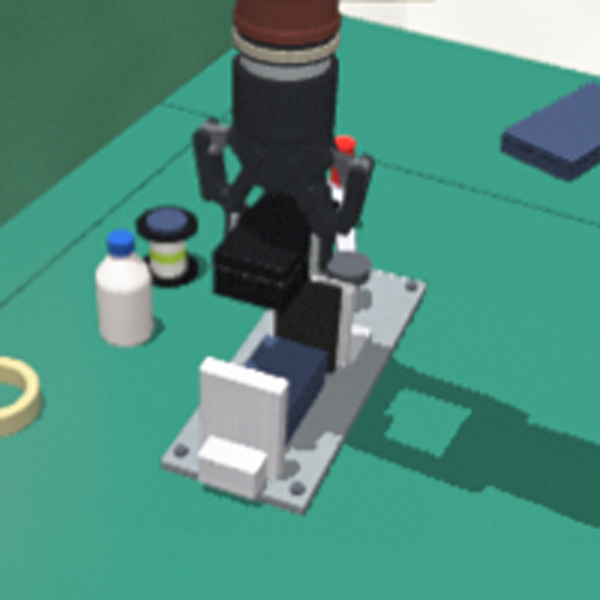

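View pics/c8.png

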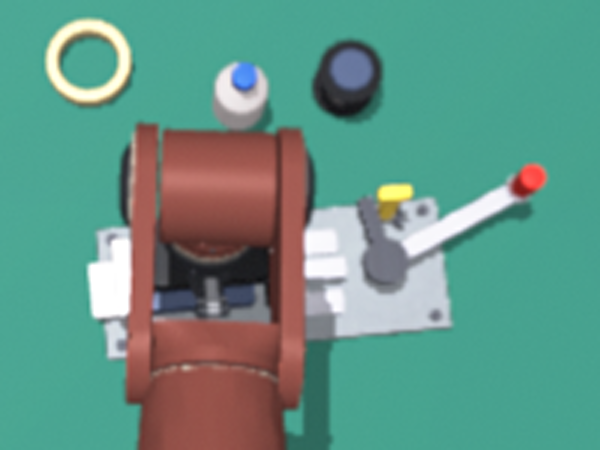

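```bash
python3 -m jog '{"offset":[[0,0,-0.4],[0,0,-0.5],[0,0,-0.5],[0,0,-0.4],[0,0,-0.2],[0,0,-0.14],[0,0,-0.06],[0,0,0],[0,0,0]],"angular":[[0,0,0],[0,0,0],[0,0,0],[0,0,0],[0,0,0],[0,0,0],[0,0,0],[0,0,0],[0,0,0]],"jaw":[50,50,50,50,50,50,50,50,50]}'
python3 - <<'E'
from h import *
im=manip.grab_frame('side'); crop(im,200,80,400,280,3,'pics/c9.png')
im=manip.grab_frame('top'); crop(im,240,120,440,270,3,'pics/c10.png')
E
python3 st.py
```

```text
time: 7.8
tool_pos: [0.5475, 0.0458, 0.0614]
tool_rot: [0.517, -0.517, 0.482, -0.483]
contact_force: [0.2, -0.8, -1.7]
gripper_width: 0.696
t 7.9 pos [547.4  45.7  61.4] fingers [ 0.002 -0.    -1.   ] jawdeg 3.97 F [ 0.5  0.7 -2.4] T [ 0.08 -0.03 -0.03] w 59.2 j [-0.05  0.04  1.92 -0.    1.17 -0.12]
```

View pics/c9.png

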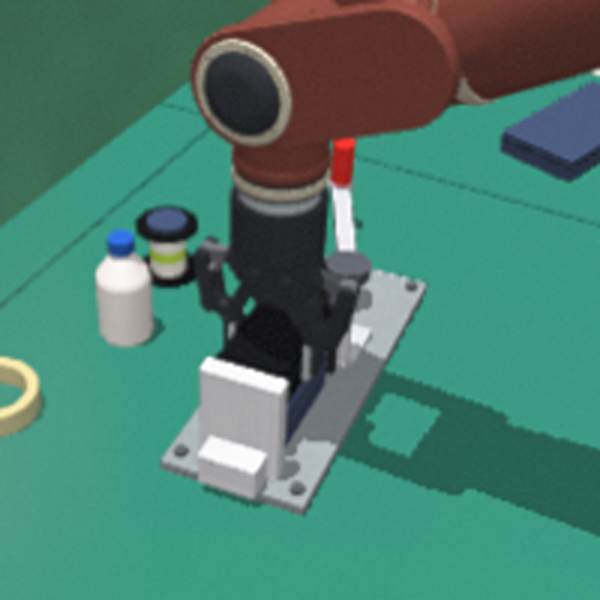

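```bash
python3 -m jog '{"offset":[[0,0,-0.06],[0,0,-0.06],[0,0,-0.03],[0,0,0],[0,0,0]],"angular":[[0,0,0],[0,0,0],[0,0,0],[0,0,0],[0,0,0]],"jaw":[50,50,50,50,50]}';python3 -m jog '{"offset":[[0,0,-0.02],[0,0,0]],"angular":[[0,0,0],[0,0,0]],"jaw":[50,50]}'
```

```text
time: 8.4
tool_pos: [0.5466, 0.0458, 0.0527]
tool_rot: [-0.517, 0.517, -0.482, 0.482]
contact_force: [0.4, -0.4, -2.6]
gripper_width: 0.695
time: 8.6
tool_pos: [0.5468, 0.0458, 0.0524]
tool_rot: [-0.517, 0.517, -0.482, 0.482]
contact_force: [-1.3, 0.8, 3.0]
gripper_width: 0.695
```

Contact (force rose from −2.6 to +3.0). Release and lift.

```bash
python3 -m jog '{"offset":[[0,0,0],[0,0,0],[0,0,0],[0,0,0],[0,0,0.2],[0,0,0.6],[0,0,0.8],[0,0,0.8],[0,0,0.4]],"angular":[[0,0,0],[0,0,0],[0,0,0],[0,0,0],[0,0,0],[0,0,0],[0,0,0],[0,0,0],[0,0,0]],"jaw":[85,85,85,85,85,85,85,85,85]}'; 
python3 -m jog '{"offset":[[-0.4,0.7,0],[-0.4,0.9,0],[-0.4,0.9,0],[-0.4,0.9,0],[-0.4,0.9,0],[-0.4,0.9,0],[-0.4,0.4,0],[0,0,0],[0,0,0]],"angular":[[0,0,0.4],[0,0,0.4],[0,0,0.4],[0,0,0.4],[0,0,0.4],[0,0,0.2],[0,0,0],[0,0,0],[0,0,0]],"jaw":[85,85,85,85,85,85,85,85,85]}'; python3 st.py
python3 - <<'E'
from h import *
im=manip.grab_frame('side'); cv2.imwrite('pics/side1.png',im);crop(im,180,100,380,300,3,'pics/c11.png')
im=manip.grab_frame('top'); cv2.imwrite('pics/top1.png',im);crop(im,240,120,440,270,3,'pics/c12.png')
E
```

```text
time: 9.5
tool_pos: [0.5486, 0.0457, 0.1974]
tool_rot: [0.519, -0.515, 0.48, -0.484]
contact_force: [0.2, -0.7, 0.1]
gripper_width: 0.998
time: 10.4
tool_pos: [0.4065, 0.3261, 0.1925]
tool_rot: [0.57, -0.569, 0.419, -0.42]
contact_force: [0.1, 0.3, -0.0]
gripper_width: 0.992
t 10.4 pos [406.5 326.1 192.5] fingers [ 0.001  0.    -1.   ] jawdeg 17.26 F [ 0.1  0.3 -0. ] T [-0.03 -0.05  0.02] w 84.7 j [ 0.53 -0.17  1.89 -0.    1.42  0.23]
```

View pics/c11.png

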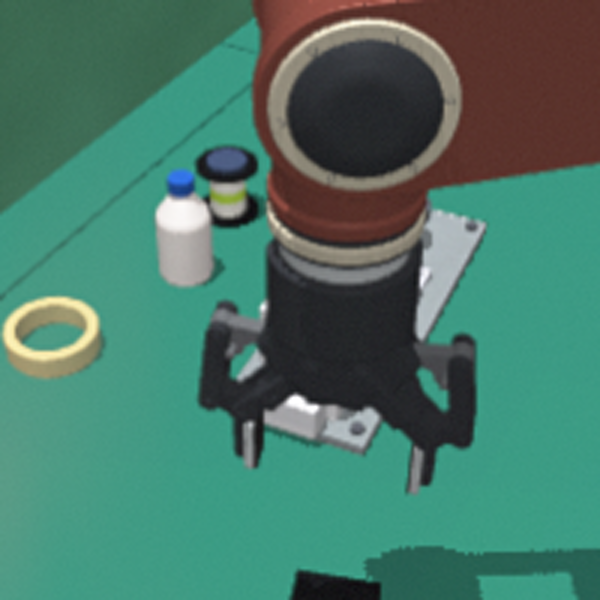

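View pics/c12.png

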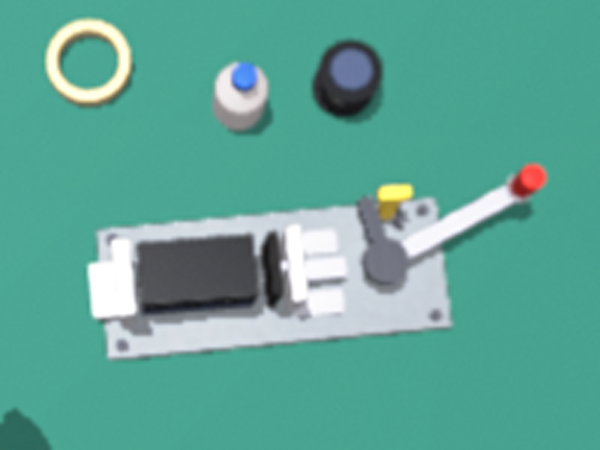

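Run:
```python
from meas import *
im=cv2.imread('pics/top1.png')
dark=lambda u:(u.max(2)>62)&(u.max(2)<124)
print(im[212,280:332].max(1)); print(im[190:230,305].max(1)); 
rectroi('top',im,(285,192,325,230),dark,.092,'plain',save='pics/m.png')
crop(im,275,190,335,232,10,'pics/c13.png')
```

```text
[255 255 255 255 204 127  97  86  87  87  88  88  86  86  86  85  86  85
  85  84  84  83  83  83  83  82  83  82  82  82  80  80  80  80  81  79
  79  79  79  79  78  77  77  78  77  94 129 128  70  25  33  53]
[167 167 165 173 213 224 224 227 218 149  91  79  79  80  79  80  81  81
  80  81  81  83  82  82  82  83  84  86  86  85  50  28  50  88 128 138
 162 219 228 227]
plain ctr 545.6 48.6 size 58.3 114.0 long deg 93.8
```

View pics/c13.png

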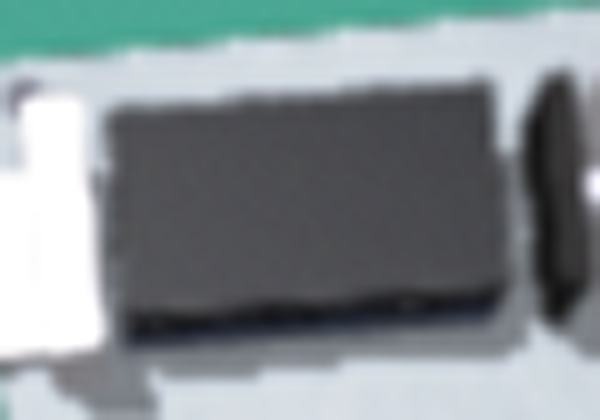

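View pics/m.png

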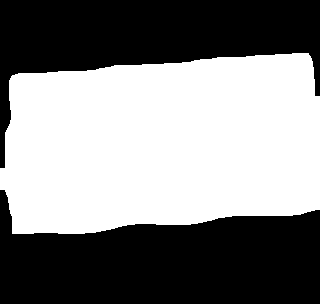

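Run:
```python
from h import *
c=np.array([[108,108],[494,86],[506,290],[126,312]])/10+[274.55,189.55]
p=onplane('top',c,.092)*1000; print(p.round(1),p.mean(0))
im=cv2.imread('pics/top0.png'); crop(im,275,190,335,232,10,'pics/c14.png')
```

```text
[[572.6 101.9  92. ]
 [576.9  -6.5  92. ]
 [519.1  -8.3  92. ]
 [514.8  97.8  92. ]] [545.84336765  46.20950455  92.        ]
```

View pics/c14.png

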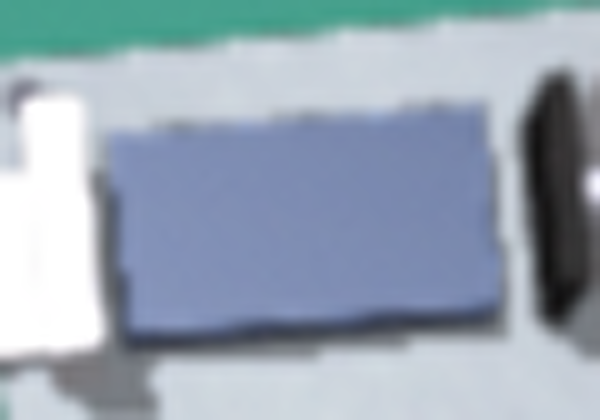

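```bash
python3 -m jog '{"offset":[[-0.02,0.02,-0.5],[0,0,-0.8],[0,0,-0.8],[0,0,-0.8],[0,0,-0.5],[0,0,-0.2],[0,0,0],[0,0,0],[0,0,0]],"angular":[[0,0,0.05],[0,0,0],[0,0,0],[0,0,0],[0,0,0],[0,0,0],[0,0,0],[0,0,0],[0,0,0]],"jaw":[85,85,85,85,85,85,85,85,85]}'; python3 st.py
python3 - <<'E'
from h import *
im=manip.grab_frame('side'); crop(im,200,180,400,380,3,'pics/c15.png')
E
python3 st.py
```

```text
time: 11.4
tool_pos: [0.4074, 0.3275, 0.014]
tool_rot: [0.571, -0.569, 0.418, -0.419]
contact_force: [0.2, -0.6, 0.6]
gripper_width: 0.992
t 11.4 pos [407.4 327.5  14. ] fingers [ 0.003  0.002 -1.   ] jawdeg 17.45 F [ 0.2 -0.6  0.6] T [-0.01 -0.03  0.03] w 84.7 j [ 0.53  0.05  2.01 -0.    1.08  0.23]
t 11.45 pos [407.3 327.5  13.9] fingers [ 0.003  0.002 -1.   ] jawdeg 17.46 F [ 0.5  0.3 -0.3] T [ 0.05 -0.   -0.03] w 85.1 j [0.53 0.05 2.01 0.   1.08 0.23]
```

View pics/c15.png

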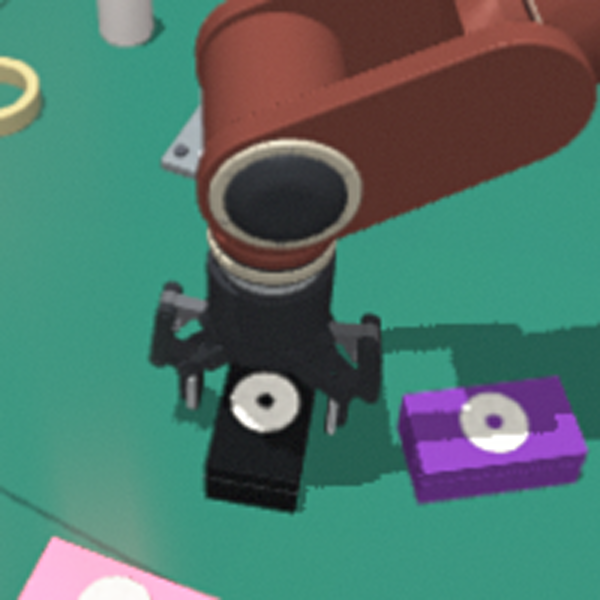

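```bash
python3 -m jog '{"offset":[[0,0,-0.12],[0,0,-0.12],[0,0,0],[0,0,0],[0,0,0],[0,0,0],[0,0,0],[0,0,0],[0,0,0]],"angular":[[0,0,0],[0,0,0],[0,0,0],[0,0,0],[0,0,0],[0,0,0],[0,0,0],[0,0,0],[0,0,0]],"jaw":[85,85,50,50,50,50,50,50,50]}'; python3 st.py
python3 - <<'E'
from h import *
im=manip.grab_frame('side'); crop(im,200,180,400,380,3,'pics/c16.png')
im=manip.grab_frame('top'); crop(im,160,200,260,300,6,'pics/c17.png')
m=(im.min(2)>150)&(np.ptp(im.astype(int),2)<40); m[:243]=0;m[284:]=0;m[:,:190]=0;m[:,232:]=0
ys,xs=np.where(m);print(len(xs),onplane('top',[[xs.mean(),ys.mean()]],.041))
E
python3 st.py
```

```text
time: 12.35
tool_pos: [0.4055, 0.3266, -0.0004]
tool_rot: [-0.57, 0.57, -0.418, 0.418]
contact_force: [0.5, -0.6, -1.2]
gripper_width: 0.693
t 12.35 pos [ 4.055e+02  3.266e+02 -4.000e-01] fingers [-0. -0. -1.] jawdeg 17.47 F [ 0.5 -0.6 -1.2] T [ 0.03 -0.   -0.03] w 59.2 j [0.54 0.08 2.01 0.   1.06 0.23]
1 [[0.4517544 0.3188768 0.041    ]]
t 12.45 pos [ 4.054e+02  3.266e+02 -4.000e-01] fingers [-0. -0. -1.] jawdeg 17.48 F [ 0.2  0.4 -1.7] T [-0.01  0.02  0.01] w 59.2 j [ 0.54  0.08  2.01 -0.    1.06  0.23]
```

View pics/c16.png

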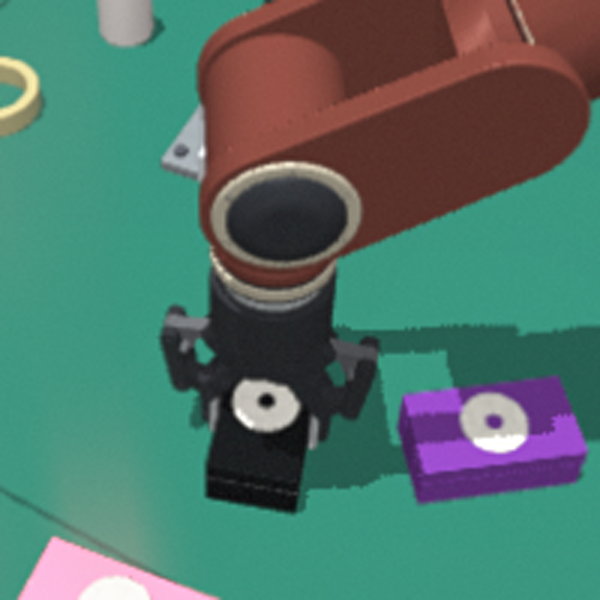

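View pics/c17.png

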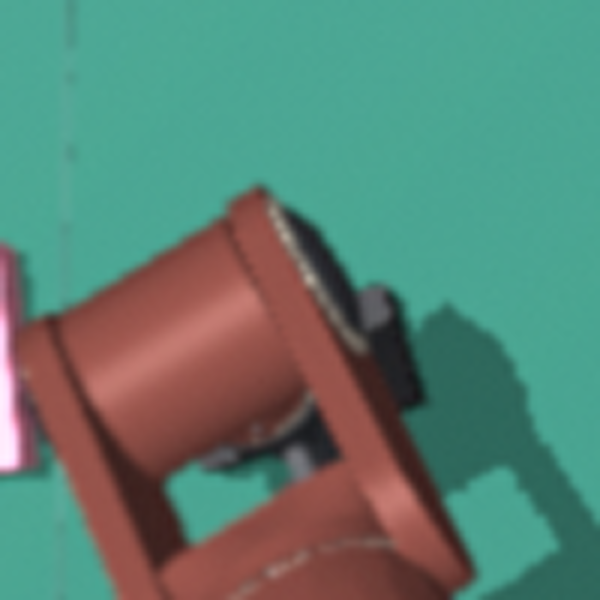

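```bash
python3 -m jog '{"offset":[[0,0,0.2],[0,0,0.5],[0,0,0.7],[0,0,0.7],[0,0,0.7],[0,0,0.6],[0,0,0.4],[0,0,0],[0,0,0]],"angular":[[0,0,0],[0,0,0],[0,0,0],[0,0,0],[0,0,0],[0,0,0],[0,0,0],[0,0,0],[0,0,0]],"jaw":[50,50,50,50,50,50,50,50,50]}'
python3 -m jog '{"offset":[[0.2,-0.4,0],[0.34,-0.68,0],[0.34,-0.68,0],[0.34,-0.68,0],[0.34,-0.68,0],[0.34,-0.68,0],[0.34,-0.68,0],[0.34,-0.68,0],[0.24,-0.45,0],[0,0,0],[0,0,0],[0,0,0]],"angular":[[0,0,-0.15],[0,0,-0.3],[0,0,-0.3],[0,0,-0.3],[0,0,-0.3],[0,0,-0.3],[0,0,-0.3],[0,0,-0.3],[0,0,0],[0,0,0],[0,0,0],[0,0,0]],"jaw":[50,50,50,50,50,50,50,50,50,50,50,50]}'; python3 st.py
```

```text
time: 13.35
tool_pos: [0.4056, 0.3267, 0.1899]
tool_rot: [0.57, -0.57, 0.418, -0.418]
contact_force: [0.5, 0.3, -2.1]
gripper_width: 0.695
time: 14.55
tool_pos: [0.5456, 0.047, 0.1883]
tool_rot: [-0.517, 0.518, -0.483, 0.481]
contact_force: [0.6, -0.5, -1.1]
gripper_width: 0.693
t 14.55 pos [545.6  47.  188.3] fingers [-0.003  0.    -1.   ] jawdeg 4.02 F [ 0.6 -0.5 -1.1] T [-0.02  0.01  0.05] w 59.2 j [-0.05 -0.1   1.84  0.    1.41 -0.12]
```

```bash
python3 -m jog '{"offset":[[0,0,-0.4],[0,0,-0.5],[0,0,-0.4],[0,0,-0.2],[0,0,-0.15],[0,0,-0.1],[0,0,0],[0,0,0]],"angular":[[0,0,0],[0,0,0],[0,0,0],[0,0,0],[0,0,0],[0,0,0],[0,0,0],[0,0,0]],"jaw":[50,50,50,50,50,50,50,50]}';python3 st.py
python3 - <<'E'
from h import *
im=manip.grab_frame('side'); crop(im,200,80,400,280,3,'pics/c18.png')
E
python3 st.py
```

```text
time: 15.35
tool_pos: [0.5473, 0.0463, 0.1032]
tool_rot: [0.517, -0.517, 0.482, -0.483]
contact_force: [-0.1, -0.2, -1.3]
gripper_width: 0.694
t 15.35 pos [547.3  46.3 103.2] fingers [ 0.002 -0.    -1.   ] jawdeg 3.98 F [-0.1 -0.2 -1.3] T [ 0.   -0.01  0.02] w 59.3 j [-0.05 -0.01  1.9   0.    1.25 -0.12]
t 15.4 pos [547.4  46.3 103.4] fingers [ 0.002 -0.    -1.   ] jawdeg 3.98 F [-0.6 -0.5 -2.3] T [-0.02 -0.04  0.04] w 59.6 j [-0.05 -0.01  1.9   0.    1.25 -0.12]
```

View pics/c18.png

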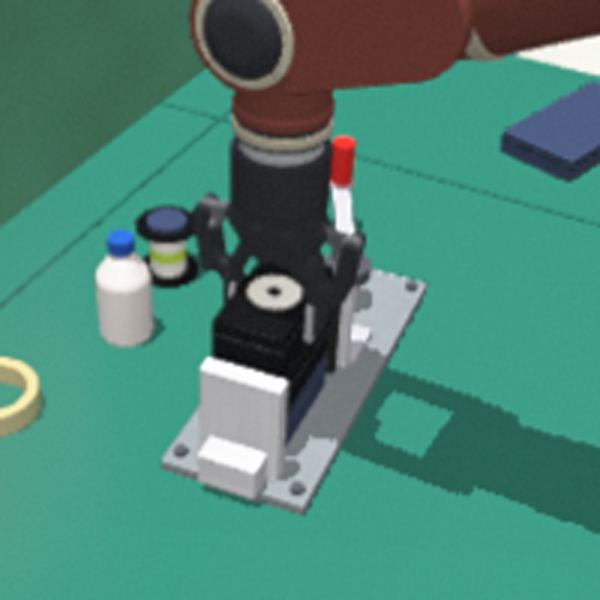

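```bash
python3 -m jog '{"offset":[[0,0,-0.08],[0,0,-0.06],[0,0,-0.05],[0,0,0],[0,0,0]],"angular":[[0,0,0],[0,0,0],[0,0,0],[0,0,0],[0,0,0]],"jaw":[50,50,50,50,50]}';python3 -m jog '{"offset":[[0,0,-0.02],[0,0,0]],"angular":[[0,0,0],[0,0,0]],"jaw":[50,50]}'
```

```text
time: 15.9
tool_pos: [0.5466, 0.0463, 0.0926]
tool_rot: [-0.517, 0.517, -0.482, 0.482]
contact_force: [-0.1, 0.6, -1.7]
gripper_width: 0.698
time: 16.1
tool_pos: [0.5467, 0.0462, 0.0918]
tool_rot: [0.517, -0.517, 0.482, -0.482]
contact_force: [-0.3, 0.6, -2.3]
gripper_width: 0.696
```

```bash
python3 -m jog '{"offset":[[0,0,-0.02],[0,0,0]],"angular":[[0,0,0],[0,0,0]],"jaw":[50,50]}'
```

```text
time: 16.3
tool_pos: [0.5468, 0.0462, 0.0916]
tool_rot: [-0.517, 0.517, -0.482, 0.482]
contact_force: [-2.3, 0.7, 3.3]
gripper_width: 0.7
```

```bash
python3 -m jog '{"offset":[[0,0,0],[0,0,0],[0,0,0],[0,0,0],[0,0,0.2],[0,0,0.6],[0,0,0.8],[0,0,0.8],[0,0,0.4]],"angular":[[0,0,0],[0,0,0],[0,0,0],[0,0,0],[0,0,0],[0,0,0],[0,0,0],[0,0,0],[0,0,0]],"jaw":[85,85,85,85,85,85,85,85,85]}'; 
python3 -m jog '{"offset":[[-0.5,-0.7,0],[-0.5,-0.7,0],[-0.5,-0.8,0],[-0.5,-0.8,0],[-0.2,-0.8,0],[0,-0.5,0],[0,0,0],[0,0,0]],"angular":[[0,0,0],[0,0,0],[0,0,0],[0,0,0],[0,0,0],[0,0,0],[0,0,0],[0,0,0]],"jaw":[0,0,0,0,0,0,0,0]}'; python3 st.py
python3 - <<'E'
from h import *
im=manip.grab_frame('side'); cv2.imwrite('pics/side2.png',im);crop(im,220,100,400,260,4,'pics/c19.png')
im=manip.grab_frame('top'); cv2.imwrite('pics/top2.png',im);crop(im,250,150,440,270,4,'pics/c20.png')
E
```

```text
time: 17.2
tool_pos: [0.5484, 0.0462, 0.2364]
tool_rot: [0.519, -0.515, 0.48, -0.484]
contact_force: [1.2, -0.2, 0.2]
gripper_width: 0.993
time: 18.0
tool_pos: [0.4367, -0.1689, 0.2314]
tool_rot: [0.517, -0.517, 0.483, -0.483]
contact_force: [-0.1, -0.3, 0.2]
gripper_width: -0.0
t 18.0 pos [ 436.7 -168.9  231.4] fingers [ 0.001  0.    -1.   ] jawdeg 3.91 F [-0.1 -0.3  0.2] T [-0.   -0.01 -0.05] w -0.0 j [-0.53 -0.34  1.96  0.    1.51 -0.6 ]
```

View pics/c19.png

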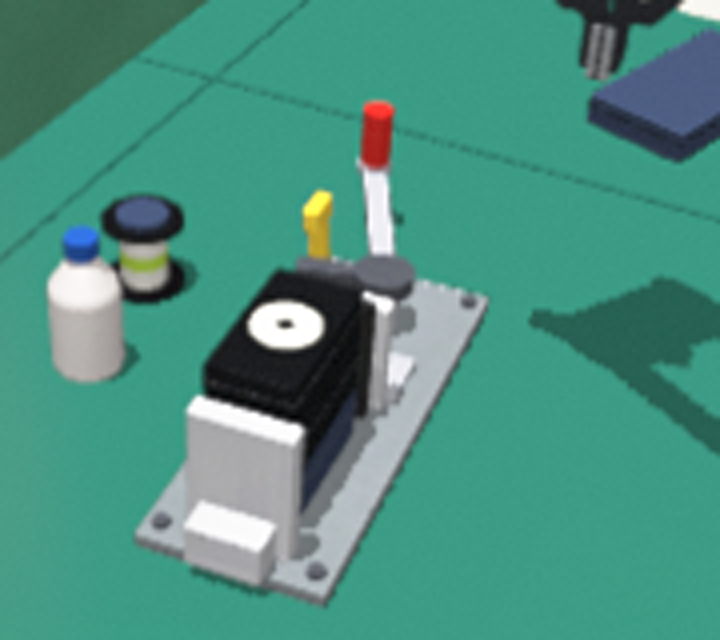

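View pics/c20.png

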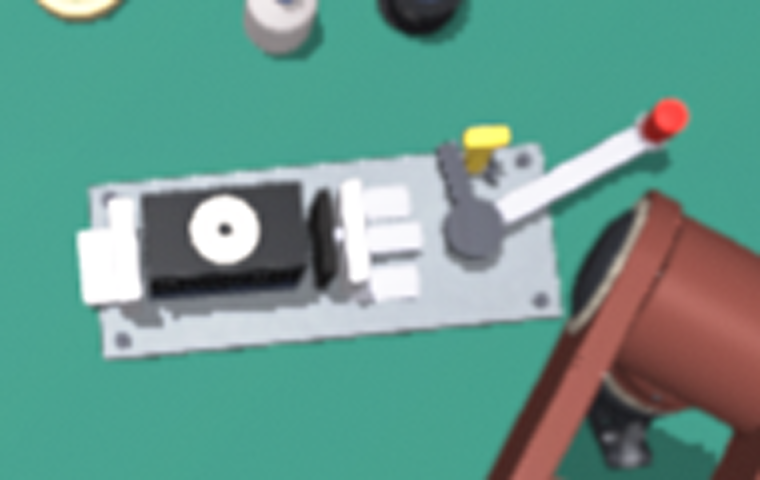

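Run:
```python
from meas import *
f=lambda u,v:[u/4+249.6,v/4+149.6]
for n,p,z in (('tip',f(487,136),.093),('handle',f(671,113),.107),('hub',f(474,226),.062),('hornend',f(449,148),.055),('disc',f(225,230),.133)):
    print(n,(onplane('top',[p],z)*1000).round(1))
O=np.array([.5445,.0177]);a=np.radians(4.25);X=np.array([np.cos(a),np.sin(a)]);Y=np.array([-X[1],X[0]])
for n,x,y in (('hinge',52,-160),('pivot',0,-150),('h0',58.4,-288.2),('h8',-58.4,-288.2),('hm',0,-300)): print(n,((O+x*X/1000+y*Y/1000)*1000).round(1))
# side-view red top
im=cv2.imread('pics/side2.png'); print(proj('side',[[.6205,-.27,.107]]))
```

```text
tip [[ 616.1 -141.3   93. ]]
handle [[ 627.5 -268.6  107. ]]
hub [[ 557.  -134.7   62. ]]
hornend [[ 615.6 -120.1   55. ]]
disc [[545.8  46.4 133. ]]
hinge [ 608.2 -138. ]
pivot [ 555.6 -131.9]
h0 [ 624.1 -265.4]
h8 [ 507.6 -274. ]
hm [ 566.7 -281.5]
[[317.11969933 126.79655836]]
```

```bash
python3 - <<'E'
from h import *
for z in (.057,.065,.075): print(z,proj('side',[[.557,-.1347,z]]), proj('side',[[.616,-.1413,z+.025]]))
E
python3 -m jog '{"offset":[[0.5,0.1,0],[0.8,0.15,0],[0.8,0.15,0],[0.6,0.12,0],[0,0,-0.6],[0,0,-0.7],[0,0,-0.7],[0,0,-0.4],[0,0,0],[0,0,0],[0,0,0]],"angular":[[0,0,0],[0,0,0],[0,0,0],[0,0,0],[0,0,0],[0,0,0],[0,0,0],[0,0,0],[0,0,0],[0,0,0],[0,0,0]],"jaw":[0,0,0,0,0,0,0,0,0,0,0]}'; python3 st.py
python3 - <<'E'
from h import *
im=manip.grab_frame('side'); cv2.imwrite('pics/side3.png',im);crop(im,250,80,390,220,5,'pics/c21.png')
E
```

```text
0.057 [[316.57196094 167.50994086]] [[299.7077965  153.55225933]]
0.065 [[316.77694572 165.22218662]] [[299.83332074 151.22037004]]
0.075 [[317.0356001  162.33292033]] [[299.99170925 148.27591852]]
time: 19.2
tool_pos: [0.5731, -0.1427, 0.1131]
tool_rot: [0.518, -0.517, 0.481, -0.483]
contact_force: [-0.5, 0.3, -0.2]
gripper_width: 0.001
t 19.2 pos [ 573.1 -142.7  113.1] fingers [ 0.003 -0.001 -1.   ] jawdeg 4.03 F [-0.5  0.3 -0.2] T [-0.01  0.03 -0.03] w 0.1 j [-0.37  0.07  1.8   0.    1.27 -0.44]
```

View pics/c21.png

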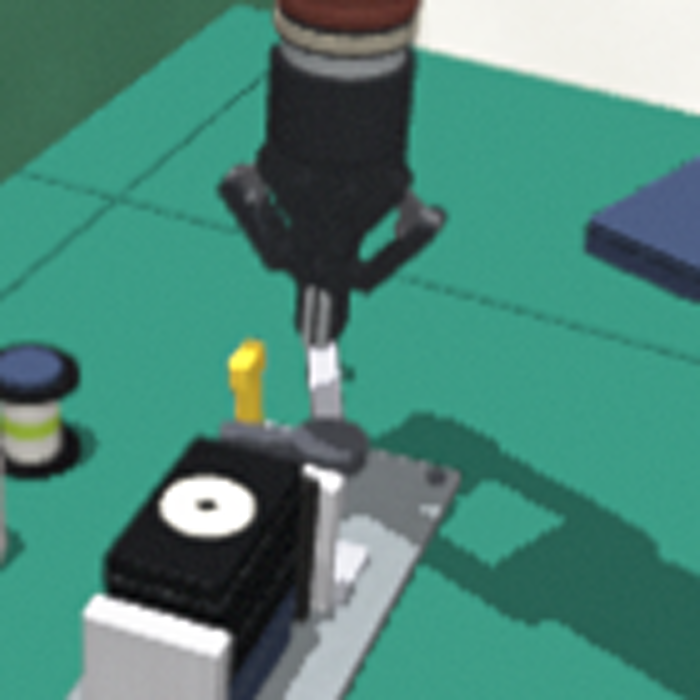

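```bash
python3 -m jog '{"offset":[[0,0,-0.35],[0,0,-0.3],[0,0,0],[0.3,0,0],[0.3,0,0],[0.3,0,0],[0.2,0,0],[0,0,0]],"angular":[[0,0,0],[0,0,0],[0,0,0],[0,0,0],[0,0,0],[0,0,0],[0,0,0],[0,0,0]],"jaw":[0,0,0,0,0,0,0,0]}'; python3 st.py
python3 - <<'E'
from h import *
im=manip.grab_frame('side'); crop(im,250,80,390,220,5,'pics/c22.png')
E
```

```text
time: 20.05
tool_pos: [0.6278, -0.1429, 0.0789]
tool_rot: [0.517, -0.517, 0.482, -0.483]
contact_force: [-1.2, -0.3, 0.0]
gripper_width: -0.004
t 20.05 pos [ 627.8 -142.9   78.9] fingers [ 0.001 -0.    -1.   ] jawdeg 3.99 F [-1.2 -0.3  0. ] T [-0.    0.01 -0.03] w -0.3 j [-0.34  0.23  1.68  0.    1.23 -0.41]
```

View pics/c22.png

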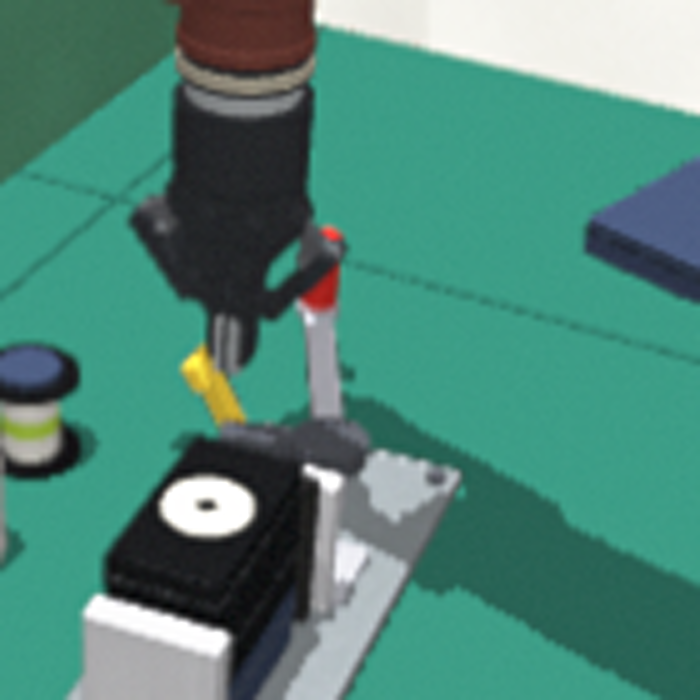

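```bash
python3 - <<'E'
from h import *
f=lambda u,v:[u/3+179.7,v/3+119.7]
print(onplane('top',[f(532,70)],.063), onplane('top',[f(425,77)],.11))
E
python3 -m jog '{"offset":[[0.3,0,-0.1],[0.3,0,-0.3],[0.2,0,-0.3],[0,0,0]],"angular":[[0,0,0],[0,0,0],[0,0,0],[0,0,0]],"jaw":[0,0,0,0]}'; python3 st.py
python3 - <<'E'
from h import *
im=manip.grab_frame('side'); crop(im,250,80,390,220,5,'pics/c23.png')
E
```

```text
[[ 0.74406434 -0.11018836  0.063     ]] [[ 0.72485241 -0.00224179  0.11      ]]
time: 20.5
tool_pos: [0.6655, -0.1423, 0.0411]
tool_rot: [-0.517, 0.518, -0.483, 0.481]
contact_force: [-0.5, -0.5, -0.6]
gripper_width: 0.001
t 20.5 pos [ 665.5 -142.3   41.1] fingers [-0.003  0.001 -1.   ] jawdeg 3.98 F [-0.5 -0.5 -0.6] T [0.06 0.03 0.04] w 0.0 j [-0.32  0.35  1.6   0.    1.19 -0.39]
```

View pics/c23.png

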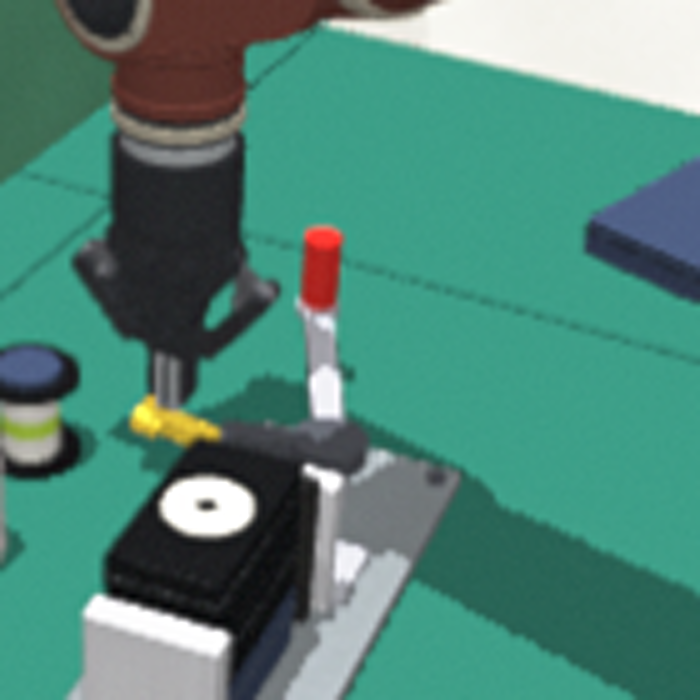

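```bash
python3 -m jog '{"offset":[[0,0,-0.1],[0,0,-0.08],[0,0,0]],"angular":[[0,0,0],[0,0,0],[0,0,0]],"jaw":[0,0,0]}';  python3 -m jog '{"offset":[[0,0,-0.06],[0,0,0]],"angular":[[0,0,0],[0,0,0]],"jaw":[0,0]}'
```

```text
time: 20.85
tool_pos: [0.6663, -0.1428, 0.0344]
tool_rot: [-0.517, 0.517, -0.482, 0.482]
contact_force: [-0.2, 0.3, 0.4]
gripper_width: 0.003
time: 21.05
tool_pos: [0.6665, -0.1427, 0.0312]
tool_rot: [-0.517, 0.517, -0.482, 0.482]
contact_force: [0.2, -0.6, 0.0]
gripper_width: -0.0
```

```bash
python3 -m jog '{"offset":[[0,0,-0.05],[0,0,0]],"angular":[[0,0,0],[0,0,0]],"jaw":[0,0]}';  python3 -m jog '{"offset":[[0,0,-0.05],[0,0,0]],"angular":[[0,0,0],[0,0,0]],"jaw":[0,0]}'
python3 - <<'E'
from h import *
im=manip.grab_frame('side'); crop(im,250,80,390,220,5,'pics/c24.png')
E
```

```text
time: 21.25
tool_pos: [0.667, -0.1428, 0.0301]
tool_rot: [0.517, -0.517, 0.482, -0.482]
contact_force: [-2.6, 1.2, 4.7]
gripper_width: 0.007
time: 21.45
tool_pos: [0.6672, -0.1429, 0.0295]
tool_rot: [-0.517, 0.517, -0.482, 0.482]
contact_force: [-6.8, 1.7, 13.0]
gripper_width: -0.001
```

View pics/c24.png

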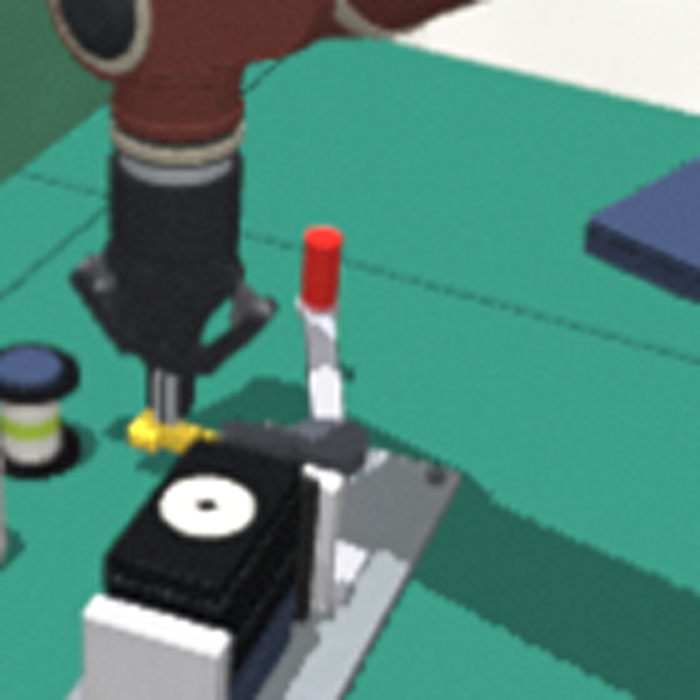

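```bash
python3 -m jog '{"offset":[[0,0,0.2],[0,0,0.6],[0,0,0.9],[0,0,0.9],[-0.2,-0.6,0],[-0.2,-0.7,0],[-0.2,-0.7,0],[-0.19,-0.5,0],[0,0,0],[0,0,0]],"angular":[[0,0,0],[0,0,0],[0,0,0],[0,0,0],[0,0,0],[0,0,0],[0,0,0],[0,0,0],[0,0,0],[0,0,0]],"jaw":[0,0,0,0,60,60,60,60,60,60]}'; python3 st.py
python3 - <<'E'
from h import *
im=manip.grab_frame('side'); crop(im,220,60,360,200,5,'pics/c25.png')
im=manip.grab_frame('top'); cv2.imwrite('pics/top3.png',im);crop(im,300,130,440,250,5,'pics/c26.png')
E
```

```text
time: 22.5
tool_pos: [0.6269, -0.2679, 0.156]
tool_rot: [0.517, -0.517, 0.483, -0.482]
contact_force: [0.9, -0.4, -0.6]
gripper_width: 0.701
t 22.5 pos [ 626.9 -267.9  156. ] fingers [-0.     0.001 -1.   ] jawdeg 3.91 F [ 0.9 -0.4 -0.6] T [ 0.06 -0.03 -0.01] w 59.9 j [-0.51  0.24  1.54  0.    1.37 -0.58]
```

View pics/c25.png

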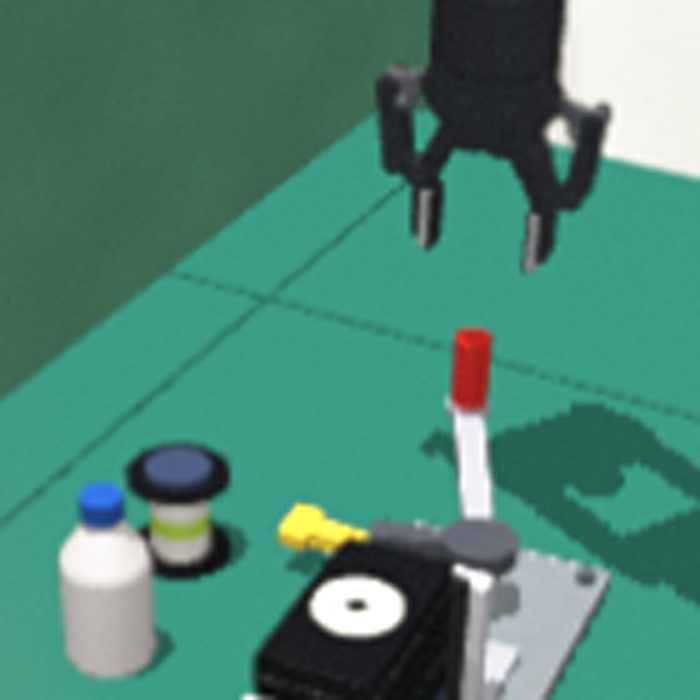

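View pics/c26.png

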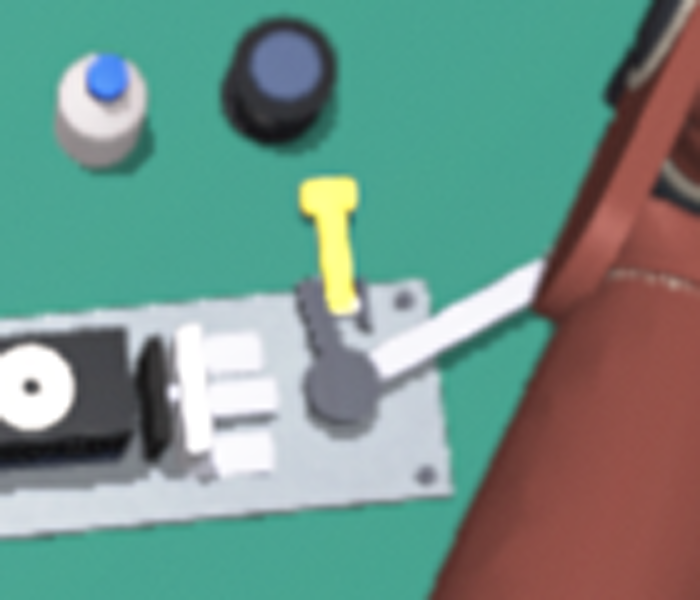

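```bash
python3 - <<'E'
from h import *
print(proj('side',[[.627,-.2685,.107],[.624,-.2685,.107],[.627,-.2645,.107]]))
E
python3 -m jog '{"offset":[[0,0,-0.4],[0,0,-0.5],[0,0,-0.4],[0,0,-0.3],[0,0,-0.15],[0,0,0],[0,0,0]],"angular":[[0,0,0],[0,0,0],[0,0,0],[0,0,0],[0,0,0],[0,0,0],[0,0,0]],"jaw":[60,60,60,60,60,60,60]}'; python3 st.py
python3 - <<'E'
from h import *
im=manip.grab_frame('side'); crop(im,220,60,360,200,5,'pics/c27.png')
E
```

```text
[[315.01775344 126.48158948]
 [315.89526404 126.72116656]
 [314.48252244 127.02712138]]
time: 23.3
tool_pos: [0.6279, -0.2678, 0.0698]
tool_rot: [0.517, -0.517, 0.482, -0.483]
contact_force: [0.0, -0.4, -0.4]
gripper_width: 0.696
t 23.3 pos [ 627.9 -267.8   69.8] fingers [ 0.001 -0.001 -1.   ] jawdeg 4.0 F [ 0.  -0.4 -0.4] T [-0.    0.03  0.03] w 59.5 j [-0.51  0.32  1.59  0.    1.23 -0.58]
```

View pics/c27.png

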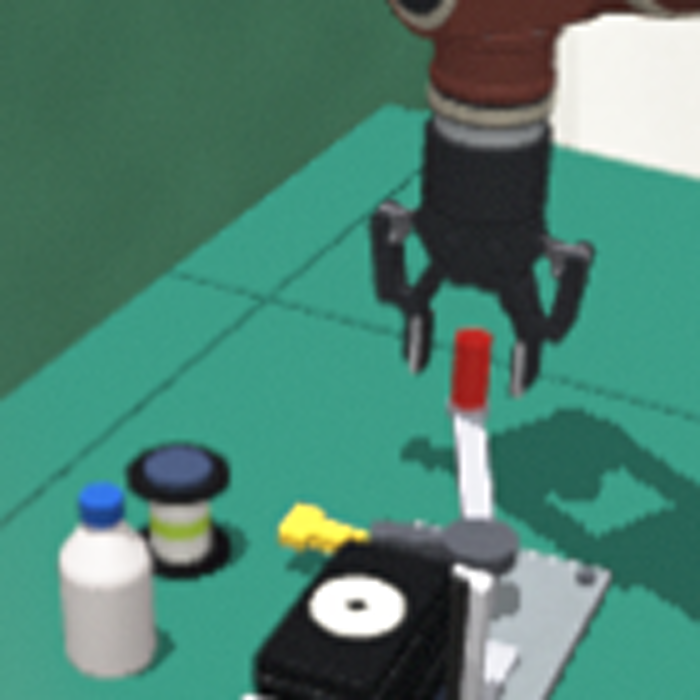

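Fingers straddle the red handle centrally. Close.

```bash
python3 -m jog '{"offset":[[0,0,0],[0,0,0],[0,0,0],[0,0,0],[0,0,0],[0,0,0],[0,0,0],[0,0,0]],"angular":[[0,0,0],[0,0,0],[0,0,0],[0,0,0],[0,0,0],[0,0,0],[0,0,0],[0,0,0]],"jaw":[10,10,10,10,10,10,10,10]}'; python3 st.py
python3 - <<'E'
from h import *
im=manip.grab_frame('side'); crop(im,220,60,360,200,5,'pics/c28.png')
O=np.array([547.,14.7]);
a=np.radians(4.25);X=np.array([np.cos(a),np.sin(a)]);Y=np.array([-X[1],X[0]])
p0=None
for q in np.arange(0,.81,.1):
    p=150*(np.sin(.4-q)*X-np.cos(.4-q)*Y); 
    if p0 is None: s=p
    else: print(round(q,1),((p-p0)/50).round(3),(p-s).round(1))
    p0=p
E
```

```text
time: 24.15
tool_pos: [0.6272, -0.2681, 0.0698]
tool_rot: [-0.517, 0.517, -0.482, 0.483]
contact_force: [-3.5, -0.1, 5.4]
gripper_width: 0.272
t 24.15 pos [ 627.2 -268.1   69.8] fingers [ 0.    -0.001 -1.   ] jawdeg 3.97 F [-3.5 -0.1  5.4] T [0.04 0.55 0.01] w 23.2 j [-0.51  0.32  1.59 -0.    1.23 -0.58]
0.1 [-0.273 -0.123] [-13.7  -6.2]
0.2 [-0.284 -0.096] [-27.9 -10.9]
0.3 [-0.292 -0.067] [-42.5 -14.3]
0.4 [-0.298 -0.037] [-57.4 -16.1]
0.5 [-0.3   -0.007] [-72.4 -16.5]
0.6 [-0.299  0.023] [-87.3 -15.4]
0.7 [-0.295  0.052] [-102.1  -12.7]
0.8 [-0.289  0.082] [-116.5   -8.7]
```

View pics/c28.png

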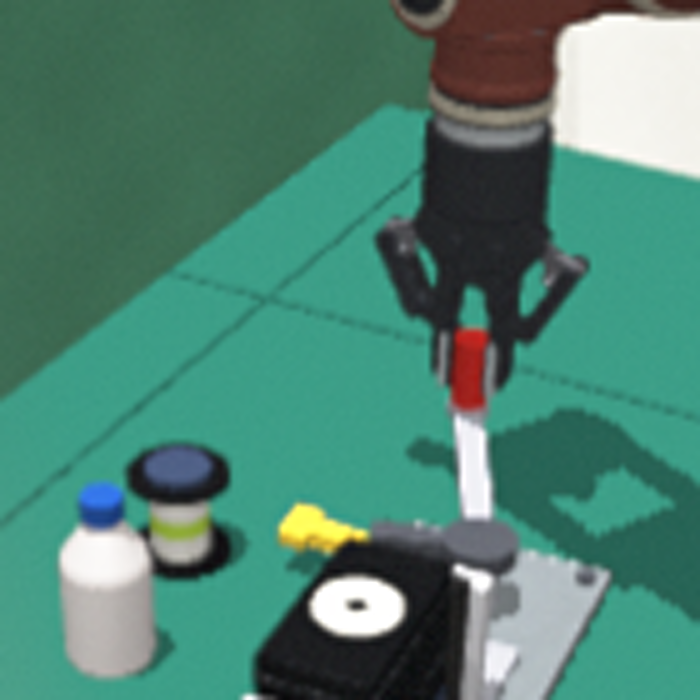

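```bash
python3 -m jog '{"offset":[[-0.13,-0.06,0],[-0.14,-0.06,0],[-0.14,-0.05,0],[-0.14,-0.05,0],[-0.15,-0.03,0],[-0.14,-0.04,0],[-0.15,-0.02,0],[-0.15,-0.02,0],[0,0,0],[0,0,0]],"angular":[[0,0,0],[0,0,0],[0,0,0],[0,0,0],[0,0,0],[0,0,0],[0,0,0],[0,0,0],[0,0,0],[0,0,0]],"jaw":[10,10,10,10,10,10,10,10,10,10]}'; python3 st.py
python3 - <<'E'
from h import *
im=manip.grab_frame('side'); crop(im,220,60,380,220,5,'pics/c29.png')
im=manip.grab_frame('top'); crop(im,260,130,420,250,5,'pics/c30.png')
E
```

```text
time: 25.2
tool_pos: [0.5706, -0.2846, 0.0699]
tool_rot: [0.517, -0.516, 0.482, -0.483]
contact_force: [4.3, 2.3, 5.5]
gripper_width: 0.268
t 25.2 pos [ 570.6 -284.6   69.9] fingers [ 0.003 -0.001 -1.   ] jawdeg 3.95 F [4.3 2.3 5.5] T [ 0.3  -0.74  0.  ] w 22.9 j [-0.58  0.23  1.7   0.    1.21 -0.65]
```

View pics/c29.png

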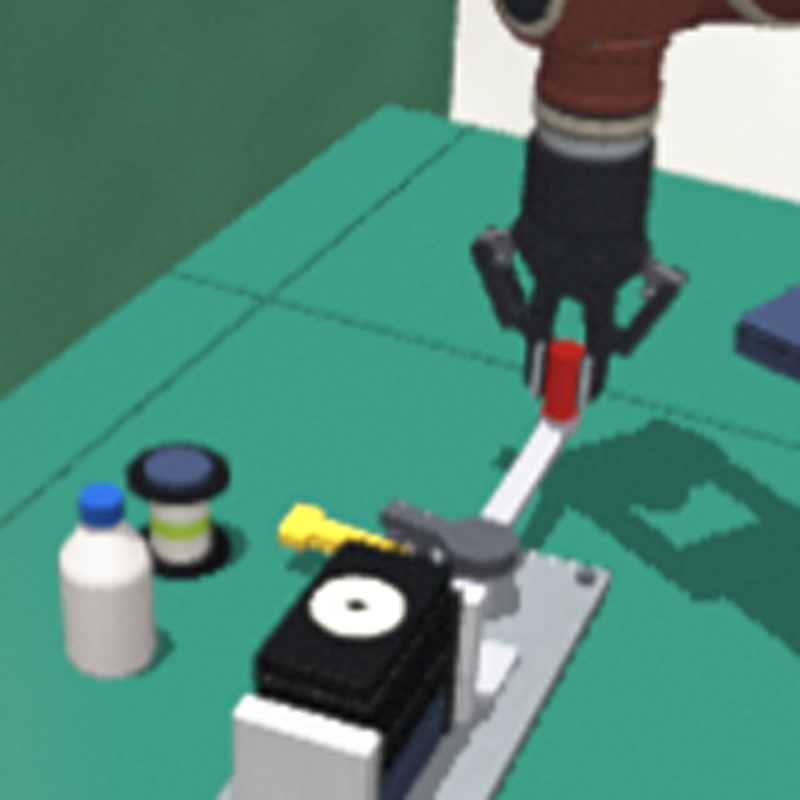

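View pics/c30.png

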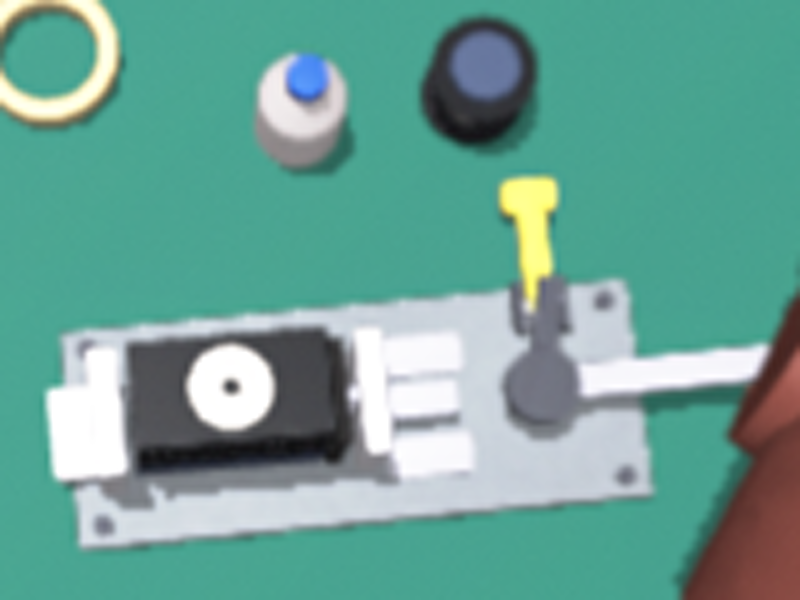

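Horn is clear of the flattened catch; the pad is touching the column. Continue slowly.

```bash
python3 -m jog '{"offset":[[-0.15,0,0],[-0.15,0,0],[-0.15,0.01,0],[-0.15,0.01,0],[-0.1,0.02,0],[0,0,0],[0,0,0]],"angular":[[0,0,0],[0,0,0],[0,0,0],[0,0,0],[0,0,0],[0,0,0],[0,0,0]],"jaw":[10,10,10,10,10,10,10]}'; python3 st.py
python3 -m jog '{"offset":[[-0.1,0.02,0],[-0.1,0.02,0],[-0.1,0.02,0],[0,0,0],[0,0,0]],"angular":[[0,0,0],[0,0,0],[0,0,0],[0,0,0],[0,0,0]],"jaw":[10,10,10,10,10]}'; python3 st.py
python3 - <<'E'
from h import *
im=manip.grab_frame('side'); crop(im,220,60,380,220,5,'pics/c31.png')
im=manip.grab_frame('top'); cv2.imwrite('pics/top4.png',im);crop(im,260,130,420,250,5,'pics/c32.png')
E
```

```text
time: 26.0
tool_pos: [0.5359, -0.2835, 0.0699]
tool_rot: [0.517, -0.517, 0.481, -0.484]
contact_force: [5.7, -1.0, 4.8]
gripper_width: 0.266
t 26.0 pos [ 535.9 -283.5   69.9] fingers [ 0.004 -0.003 -1.   ] jawdeg 3.94 F [ 5.7 -1.   4.8] T [-0.17 -0.87 -0.01] w 22.7 j [-0.61  0.16  1.78 -0.    1.2  -0.68]
time: 26.5
tool_pos: [0.5215, -0.2807, 0.0699]
tool_rot: [0.517, -0.517, 0.48, -0.485]
contact_force: [7.3, -2.0, 3.0]
gripper_width: 0.267
t 26.5 pos [ 521.5 -280.7   69.9] fingers [ 0.005 -0.003 -1.   ] jawdeg 3.94 F [ 7.3 -2.   3. ] T [-0.23 -1.12 -0.01] w 22.8 j [-0.62  0.12  1.82  0.    1.19 -0.69]
```

View pics/c31.png

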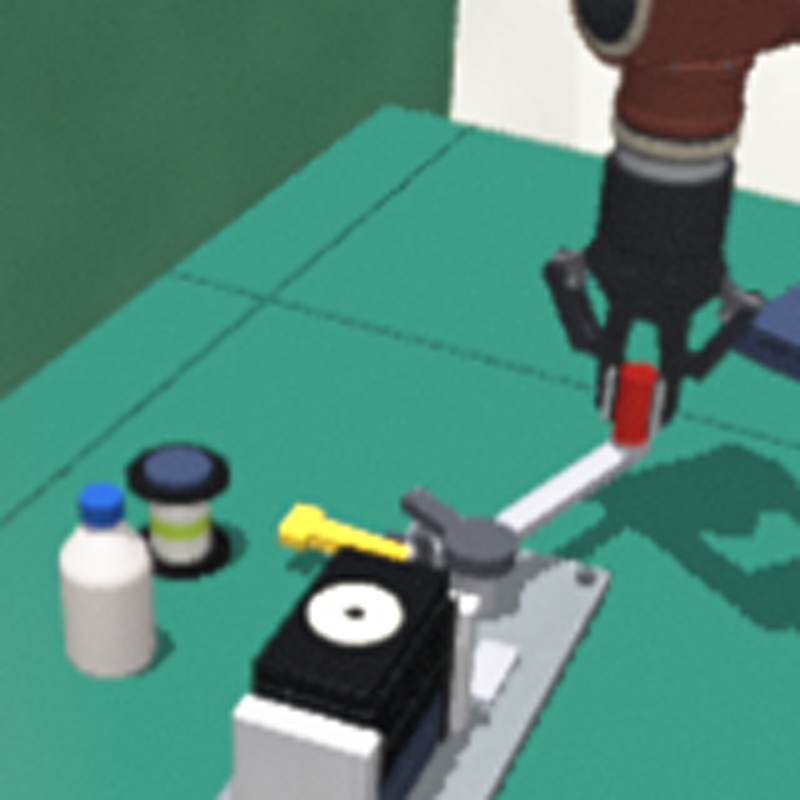

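View pics/c32.png

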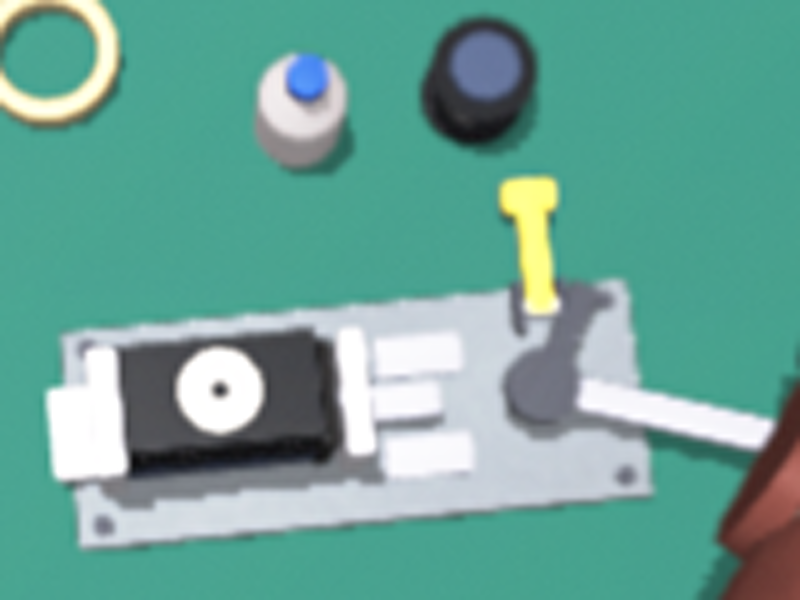

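```bash
python3 -m jog '{"offset":[[-0.1,0.03,0],[-0.06,0.02,0],[0,0,0],[0,0,0]],"angular":[[0,0,0],[0,0,0],[0,0,0],[0,0,0]],"jaw":[10,10,10,10]}'
python3 -m jog '{"offset":[[-0.06,0.02,0],[0,0,0],[0,0,0]],"angular":[[0,0,0],[0,0,0],[0,0,0]],"jaw":[10,10,10]}'
python3 -m jog '{"offset":[[-0.05,0.015,0],[0,0,0],[0,0,0]],"angular":[[0,0,0],[0,0,0],[0,0,0]],"jaw":[10,10,10]}'
```

```text
time: 27.0
tool_pos: [0.5137, -0.2785, 0.0699]
tool_rot: [0.517, -0.517, 0.48, -0.485]
contact_force: [8.3, -2.3, 2.0]
gripper_width: 0.264
time: 27.3
tool_pos: [0.5109, -0.2776, 0.07]
tool_rot: [0.517, -0.517, 0.48, -0.485]
contact_force: [10.2, -2.8, 1.2]
gripper_width: 0.266
time: 27.6
tool_pos: [0.5098, -0.2772, 0.07]
tool_rot: [0.518, -0.516, 0.479, -0.486]
contact_force: [14.8, -4.9, -2.9]
gripper_width: 0.262
```

```bash
python3 -m jog '{"offset":[[-0.05,0.015,0],[0,0,0],[0,0,0],[0,0,0]],"angular":[[0,0,0],[0,0,0],[0,0,0],[0,0,0]],"jaw":[10,10,10,10]}'
python3 - <<'E'
from h import *
im=manip.grab_frame('side'); cv2.imwrite('pics/side5.png',im);crop(im,220,60,380,220,5,'pics/c33.png')
im=manip.grab_frame('top'); cv2.imwrite('pics/top5.png',im);crop(im,260,130,420,250,5,'pics/c34.png')
E
python3 st.py
```

```text
time: 28.0
tool_pos: [0.5093, -0.2771, 0.0702]
tool_rot: [0.519, -0.515, 0.477, -0.488]
contact_force: [22.4, -7.0, -8.4]
gripper_width: 0.265
t 28.1 pos [ 509.3 -277.    70.2] fingers [ 0.015 -0.007 -1.   ] jawdeg 3.93 F [23.4 -7.3 -7.8] T [-0.97 -3.18 -0.05] w 22.7 j [-0.63  0.09  1.86  0.    1.18 -0.7 ]
```

View pics/c33.png

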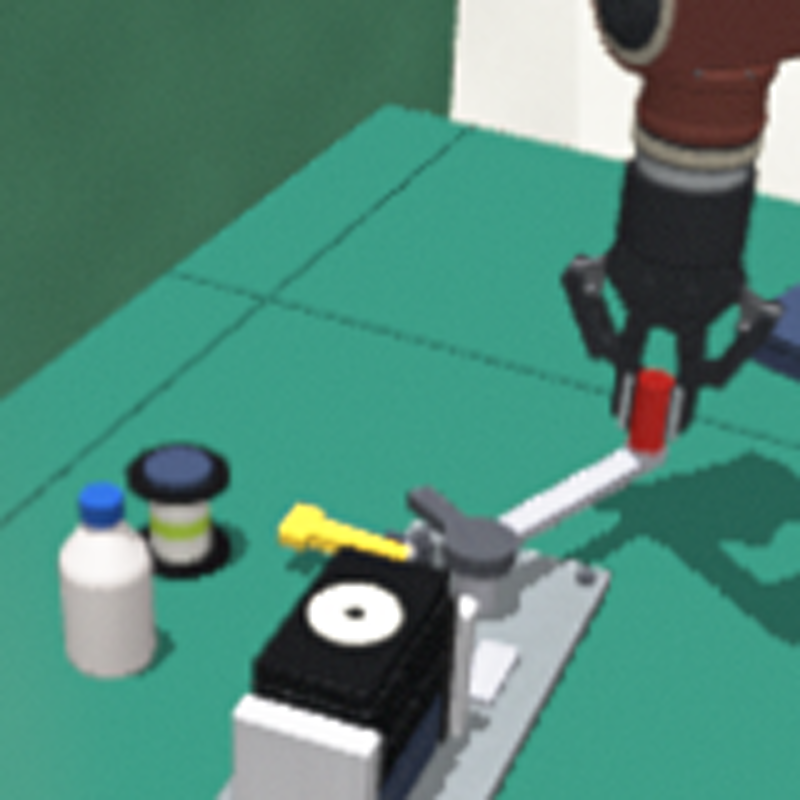

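View pics/c34.png

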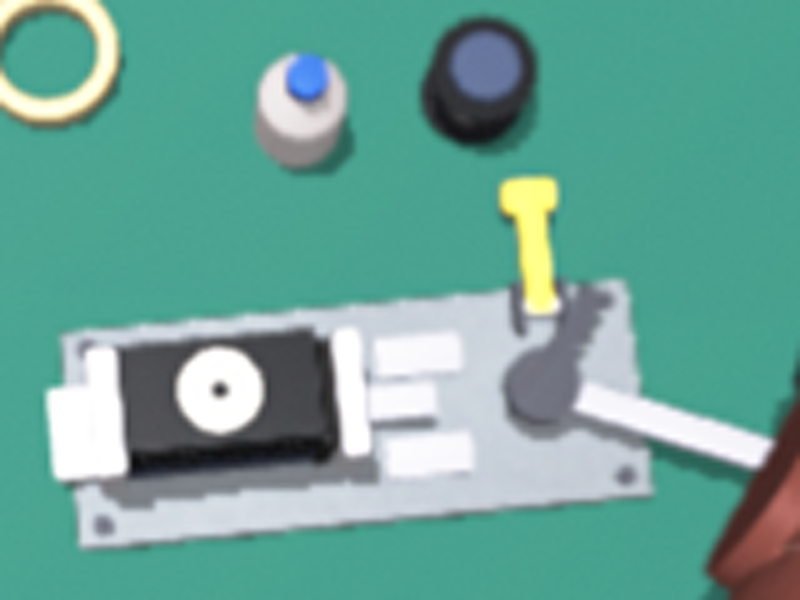

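```bash
python3 - <<'E'
from plant import manip
print(manip.job_done())
E
python3 st.py
```

```text
the job is handed in; nothing more can be done
None
the job is handed in; nothing more can be done
```

The job is done and handed in at about 28 s. The plain case sits on the base case, the disc case is on top with its disc up, the catch is down, and the gripper is still holding the lever at its stop.

What the last checks showed:

- **Stacking:** each case came to rest within about 1 mm of the base case's centre. The yaw of the plain case matched the base's (93.8°); I judged the disc case's squareness only by eye. In the final pictures the column is against the fence and looks square.
- **Catch:** I pushed it over until it met firm resistance at about 13 N, with the fingertips at 30 mm height, which matches 1.5 rad. It stayed flat when I let go, and the lever's horn swung clear of it.
- **Lever:** the handle moved (−118, −9) mm against the (−116.5, −8.7) mm expected for 0.8 rad. At the end it stopped moving while the force rose to about 23 N along x, so I took that as fully home.
- **Bystanders:** the spool, glue bottle and tape roll look unmoved in the pictures.

No check failed. The camera and arm positions disagreed by at most about 3 mm around the clamp's lever and handle. After handing in, the state could no longer be read, so I have no reading from the final second.

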